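# Find the tight feed guide with a feeler gauge and mark it

## Task

One of the three guide blocks on the track fixture is tight: find it with the feeler gauge. The gauge's handle is pushed in under the wooden riser, so draw it out by its steel leaf, lay it down on the bench clear of the riser and let go, take it again by the handle, and try its leaf in the guide slots from the dotted side: two let it slide freely, one makes it drag. Leave the leaf fully home in the one that drags, handle up against the block, let go of it, and only then roll the thumbwheel until the number of dots in its window is that guide's number (1 nearest the robot, 3 farthest); leave the other things on the bench where they are.

Things in the scene. Friction and masses are not known exactly. Their poses are not given: they have to be found in the camera images.
- gauge_handle (a point): Centre of the feeler gauge's handle, 8 mm above its underside. Gauge: loose, 0.12 kg; dark steel block handle 18 x 60 x 16 mm (x, y, z), and a bright flat leaf 20 mm wide, 5 mm thick, 80 mm long out of the handle's -y end, flush with its underside. Starts flat on the bench, the handle under the riser, most of the leaf out in the open.
- gauge_leaf (a point): Centre of the gauge's leaf: 70 mm along -y from the handle's centre, 2.5 mm above the underside. Same axes.
- gauge_tip (a point): Rounded free end of the leaf: 110 mm along -y from the handle's centre, 2.5 mm above the underside. Same axes.
- riser: Plywood bench riser, fixed: board 180 x 140 mm (x, y), underside 50 mm and top 62 mm above the bench, on two side walls and a back wall; open only at its -y side. Origin on the bench under the board's centre; the open edge lies 70 mm from it along -y. A round cover lies on top, 19 mm high.
- fixture: Track fixture, fixed: dark steel base plate 220 x 110 x 10 mm with three guide blocks in a row along its x. Origin at the centre of its underside, on the bench. Slot mouths, middle, at floor level: x = -60 (guide 1, nearest the robot), 0 (2), +60 mm (3), y = +10, z = 22 mm. Dots on the plate before each mouth show the number. The leaf goes in along -y.
- lane_a: One of the guide blocks, fixed, aluminium, 50 x 60 x 44 mm with a 5 mm cap on top; origin at the centre of its underside, on the plate. A slot 26 mm wide, 9 mm high runs through it along y, its floor 12 mm above the origin. Fully home, the handle's end is against the block and the leaf's tip 20 mm out beyond it. The blocks look alike and swap places every time.
- lane_b: Another guide block, just like lane_a. In the two free guides the leaf meets no force; in the tight one (which cannot be told by sight) a rounded spring shoe halfway along (30 mm in, its lowest line 3.2 mm above the slot's floor) rises as the leaf is pushed under it, presses it to the floor and drags with roughly 4 to 16 N, most as it first goes under.
- lane_c: The third guide block, just like lane_a.
- wheel_axis (a point): Thumbwheel switch, fixed: grey housing 80 x 64 x 46 mm. Black knurled wheel, radius 30 mm, 22 mm wide, axis along this frame's y; this point is on the axis at the middle of the knurled rim, 30 mm above the bench, so the rim's top is 60 mm above the bench, 14 mm out of the housing. A drum beside it on the -y side (radius 23 mm) shows rows of white dots in a window at its top.
- wheel (a joint): Thumbwheel angle, rad. Grows when the rim's top is rolled towards the switch's +x (away from the robot). A row of n dots is centred in the window at 0.5 x n (1 dot 0.5, 2 dots 1.0, 3 dots 1.5, up to 5). Starts near 4 or 5 dots, has no detents, stays where it is left, needs about 1 N along the rim. Stops at -0.3 and 2.9.
- cover_a: Bystander: yellow round cover, 72 mm across, 16 mm high with a 4 mm rib, loose. Origin under its centre.
- cover_b: Bystander: the same cover, lying on top of the riser.
- board: Bystander: circuit board in a blue carrier 50 x 90 x 17 mm, loose. Origin under its centre.
- driver: Bystander: screwdriver lying on the bench.
- jar: Bystander: jar 44 mm across, 50 mm high.
- strip: Bystander: plain steel strip 20 x 90 x 8 mm without a handle; not the gauge.
- collar: Bystander: steel collar 36 mm across, 16 mm high.
Not all that is in view belongs to the job. What is shaped like the part that bears gauge_handle but orange or pink is not meant.

How it is judged:
On the way, in this order (a step that is already met when the one before it is completed fails the run):
1. the gauge lies flat on the bench, let go, its handle clear of the riser (y of gauge_handle in the frame of riser below -0.105 m and height (world z) of gauge_handle below 0.014 m and contact force between the fingers and gauge below 0.1 N and linear speed of gauge below 0.02 m/s), for 0.15 s.
2. the gauge's leaf is fully home in the tight guide and the gauge let go (y of gauge_tip in the frame of fixture below -0.06 m and z of gauge_tip in the frame of fixture between 0.018 and 0.034 m and angle between the y axis of gauge_tip and the y axis of fixture, either way round below 0.2 rad and (x of gauge_tip in the frame of fixture between -0.07 and -0.05 m or x of gauge_tip in the frame of fixture between -0.01 and 0.01 m or x of gauge_tip in the frame of fixture between 0.05 and 0.07 m) and (contact force between gauge and lane_a above 4 N or contact force between gauge and lane_b above 4 N or contact force between gauge and lane_c above 4 N) and contact force between the fingers and gauge below 0.1 N), for 0.2 s.
3. the thumbwheel shows the tight guide's number (((x of gauge_tip in the frame of fixture between -0.07 and -0.05 m and value of joint wheel between 0.33 and 0.67 rad) or (x of gauge_tip in the frame of fixture between -0.01 and 0.01 m and value of joint wheel between 0.83 and 1.17 rad) or (x of gauge_tip in the frame of fixture between 0.05 and 0.07 m and value of joint wheel between 1.33 and 1.67 rad))), for 0.1 s.
At the end, for the whole second after the job is handed in: The leaf is fully home (within 10 mm) in the guide that drags (the guide presses on the leaf with over 4 N), the gauge at rest and let go; the thumbwheel's window shows that guide's number of dots, centred within 0.17 rad (a third of the way to the next number), and is still (y of gauge_tip in the frame of fixture below -0.06 m and z of gauge_tip in the frame of fixture between 0.018 and 0.034 m and angle between the y axis of gauge_tip and the y axis of fixture, either way round below 0.2 rad and (contact force between gauge and lane_a above 4 N or contact force between gauge and lane_b above 4 N or contact force between gauge and lane_c above 4 N) and ((x of gauge_tip in the frame of fixture between -0.07 and -0.05 m and value of joint wheel between 0.33 and 0.67 rad) or (x of gauge_tip in the frame of fixture between -0.01 and 0.01 m and value of joint wheel between 0.83 and 1.17 rad) or (x of gauge_tip in the frame of fixture between 0.05 and 0.07 m and value of joint wheel between 1.33 and 1.67 rad)) and linear speed of gauge below 0.02 m/s and velocity of joint wheel between -0.05 and 0.05 rad/s); the robot touches nothing.
It fails at once if a bystander is pushed more than 30 mm from its place (distance of any of cover_a, cover_b, board, driver, jar, strip, collar from where it was at the start of the episode above 0.03 m).
It also fails if it takes over 72 s, if anything falls off the work surface, if the arm or the gripper's body presses on something with over 40 N, if the wrist force passes 120 N, or if a joint passes its speed limit or range.

## Robot

A 6-joint arm with a two-finger parallel gripper is mounted at the origin on the work surface. World frame = base frame: x ahead of the robot, y to its left, z up, the work surface at z = 0. Lengths are in m, angles in rad, forces in N, time in s.
With the tool pointing down it reaches from about 0.25 to 0.725 m from the base axis. Payload 4 kg.
Tool frame: the origin (TCP) lies midway between the tips of the shut fingers; the grasp point (between the pads) lies robot.pinch_z behind it (robot.pinch_z is the distance from the TCP to the grasp point, in m); z points along the fingers, y is the direction in which the jaws open and shut (so a half turn about z gives the same grasp; the last joint's range is limited). The gripper opens to 85 mm and grips with 20 to 120 N. Pads are 22 mm wide; open, the fingers measure 114 mm over their backs; the gripper's body (76 mm by 85 mm) begins 54 mm behind the grasp point. The pads swing forward as they close: fully open they stand 13 mm farther back than shut.
Start: joints at [-1.306, 0.241, 0.005, 1.335, 0, 1.571], TCP at [0.131, -0.483, 0.231] pointing down, gripper open.
Joint ranges: [-2.72, 2.72], [-1.05, 1.87], [-1.09, 1.28], [-1.99, 2.15], [-1.42, 1.44], [-3.14, 3.14]. Speed limits (rad/s): [2.79, 2.79, 3.14, 3.14, 3.14, 3.14].

## Interface

Orientations are given as a 3x3 rotation matrix whose columns are the frame's x, y, z axes.
In Python, from station import robot gives the robot as it stands.
- The arm moves only by the shell command python3 -m inch 'ROWS'. ROWS is JSON, a list of rows, each an object of numbers: "x", "y", "z": the shift along the tool's x, y, z in mm; "roll": the turn about the tool's z in rad; "gripper": the finger opening in mm, from 0 to 85.4. In form: [{"x": .., "y": .., "z": .., "roll": .., "gripper": ..}, ...]. A call has 1 to 12 rows; each row is the pose to reach, as a shift and turn from the pose measured when the call began, along the tool's axes at that moment; what a row does not reach only later rows make up. A row lasts 1/12 s, in which the tool goes at most 41.7 mm and 7.16 degrees, less where a joint would pass 70% of its speed; a pose out of reach is approached as far as the arm can. A call with a gripper value outside its range is refused whole. The fingers move at their own pace and stop on an object; the grip force is fixed at half the most. Time passes only in rows, so rows that repeat a pose let the fingers close. It gives the time, the measured TCP pose, the force and the opening at its end, in the units of the state.
- robot.get_state(): the state, without advancing time (a new reading comes with each control period).
- robot.get_image(name): name is "scene" or "top" or "wrist"; returns a dict with "img" (400x640x3 uint8, red, green, blue), "camera_matrix" (3x3 intrinsics, pixels), "D" ([k1, k2, p1, p2, k3] as OpenCV has them; the pictures are not rectified), "extrinsics" (4x4, takes a point from world to camera coordinates). Camera axes: x right, y down, z forward; pixel columns grow to the right and rows downward; lengths in m; the calibration is good to about 2 mm. A picture is of the moment at which its call begins. There is no depth.
- robot.close_job(): hands the job in, once; it reports no verdict.
The state is a dict: "time_s": time; "q": joint angles; "qd": joint speeds; "effort": joint torques, N m; "ee_pos": TCP position; "tool_rot": TCP orientation; "wrist_force": force on the tool from outside, world axes, zero at the start; "moment": the same for the moment, N m; "gripper_width": finger opening in m.
Only numpy, scipy, OpenCV 4.12 (cv2) and the standard library are available. Lean on these libraries where they do the work, as an engineer would, in place of code of your own. Each camera call takes 0.05 s, during which the arm holds its last target.

## Working session

There is one attempt and no reset: what is moved stays moved. The work goes in short steps, Python scripts to look and compute and a shell command to move; the robot and the scene stay as the last step left them, time stands still between calls to the robot, and variables do not carry over. Pictures are saved under pics/ and viewed, and the job is handed in when it is done.

```bash
ls; mkdir -p pics; python3 - <<'E'
from station import robot
import cv2
print(robot.get_state(), robot.pinch_z)
for n in ["scene","top","wrist"]:
    d=robot.get_image(n); cv2.imwrite(f"pics/{n}0.png",d["img"][:,:,::-1]); print(n,d["camera_matrix"],d["D"],d["extrinsics"])
E
```

```text
pics
{'time_s': 0.0, 'q': array([-1.30602638e+00,  2.41406576e-01,  3.73767512e-03,  1.33521285e+00,
       -2.90355574e-06,  1.57079839e+00]), 'qd': array([ 0.00119415,  0.00058306,  0.00124763,  0.00042624, -0.00054283,
        0.00013163]), 'effort': array([ 3.70478920e-04, -3.72313356e+01,  2.52409101e+01,  1.70058408e-02,
        1.49103976e-04,  4.86551045e-06]), 'ee_pos': array([ 0.13067764, -0.48196758,  0.2304213 ]), 'tool_rot': array([[ 9.65153268e-01,  2.61684674e-01, -5.48531691e-04],
       [ 2.61685249e-01, -9.65151171e-01,  2.01199459e-03],
       [-2.90785465e-06, -2.08542581e-03, -9.99997825e-01]]), 'wrist_force': array([ 0.21389333, -0.40527178, -0.45439211]), 'moment': array([ 0.00980588,  0.00555664, -0.01786977]), 'gripper_width': 0.08527961896359253} 0.0187
scene [[462.14899391   0.         322.29851954]
 [  0.         462.14899391 202.21684046]
 [  0.           0.           1.        ]] [0.0125214 0.        0.        0.        0.       ] [[ 0.20077905  0.97959907  0.00856965 -0.1709426 ]
 [ 0.79394534 -0.15759039 -0.5872104  -0.38334282]
 [-0.57388027  0.124703
[... 177 characters left out ...]
        0.           1.        ]] [-0.01332655  0.          0.          0.          0.        ] [[ 0.09127297 -0.99582112  0.0030903   0.00520041]
 [-0.97322295 -0.08985828 -0.21157167  0.56699133]
 [ 0.21096523  0.01630323 -0.9773576   1.13842187]
 [ 0.          0.          0.          1.        ]]
wrist [[353.63916933   0.         318.32787671]
 [  0.         353.63916933 199.18366262]
 [  0.           0.           1.        ]] [-0.05089656  0.          0.          0.          0.        ] [[ 0.26203619 -0.96505369 -0.00290007 -0.49815712]
 [-0.92677665 -0.25247873  0.27809984 -0.03642528]
 [-0.26911349 -0.07018451 -0.9605478   0.380313  ]
 [ 0.          0.          0.          1.        ]]
```

View pics/scene0.png

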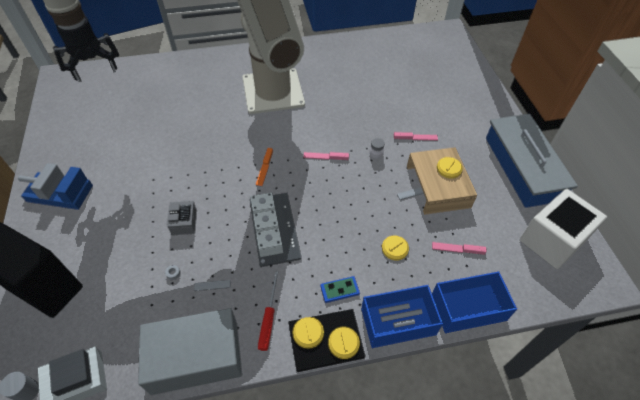

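View pics/top0.png

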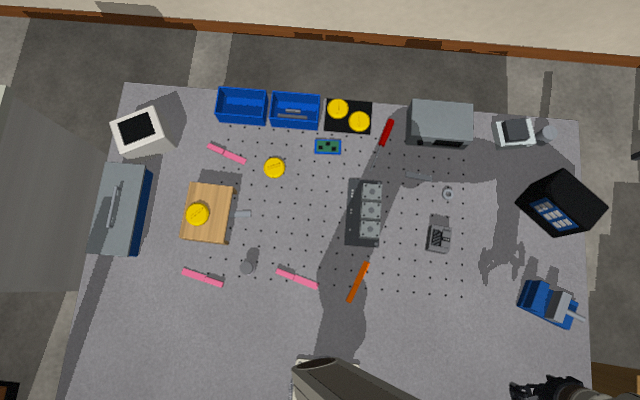

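View pics/wrist0.png

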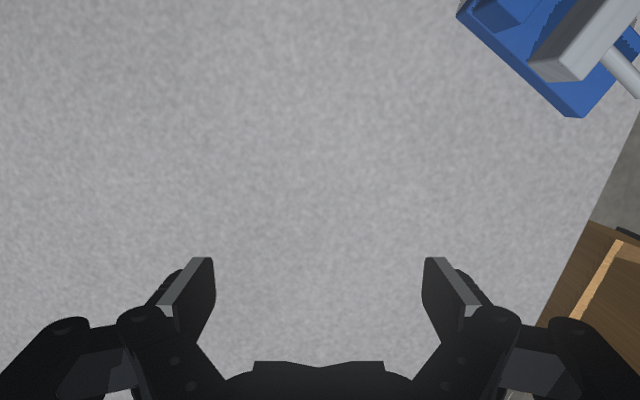

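```bash
cat > h.py <<'E'
import numpy as np, cv2
from station import robot
def ray(d,u,v):
    p=cv2.undistortPoints(np.array([[[u,v]]],float),d["camera_matrix"],np.array(d["D"],float))[0,0]
    E=d["extrinsics"];R=E[:3,:3];t=E[:3,3]
    return -R.T@t, R.T@np.array([p[0],p[1],1.])
def at(d,u,v,z):
    c,r=ray(d,u,v); return (c+r*(z-c[2])/r[2])
def proj(d,P):
    E=d["extrinsics"]
    rv=cv2.Rodrigues(E[:3,:3])[0]
    return cv2.projectPoints(np.array(P,float).reshape(-1,3),rv,E[:3,3],d["camera_matrix"],np.array(d["D"],float))[0][:,0]
def crop(img,x0,y0,x1,y1,s,name):
    c=cv2.resize(img[y0:y1,x0:x1,::-1],None,fx=s,fy=s,interpolation=cv2.INTER_CUBIC); cv2.imwrite(name,c)
def shot(n):
    return robot.get_image(n)
def st():
    s=robot.get_state(); print(round(s["time_s"],2),s["ee_pos"].round(4),s["wrist_force"].round(2),round(s["gripper_width"],4)); return s
E
python3 - <<'E'
from h import *
import pickle
d={n:shot(n) for n in ("scene","top")}
pickle.dump(d,open("d0.pkl","wb"))
t=d["top"]["img"]; 
crop(t,170,160,270,260,6,"pics/t_riser.png")
crop(t,335,170,395,255,7,"pics/t_fix.png")
crop(t,415,210,465,260,10,"pics/t_wheel.png")
t=d["scene"]["img"]
crop(t,385,140,485,220,7,"pics/s_riser.png")
crop(t,240,180,310,270,6,"pics/s_fix.png")
crop(t,155,190,205,245,10,"pics/s_wheel.png")
E
```

```text
(no output)
```

View pics/t_riser.png

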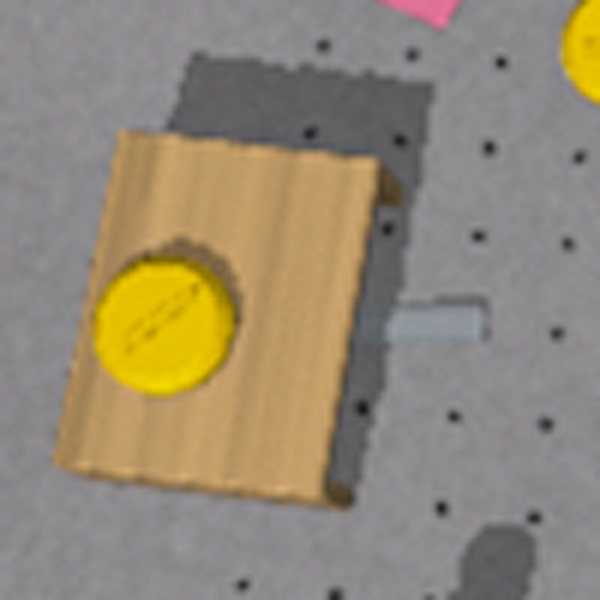

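View pics/t_fix.png

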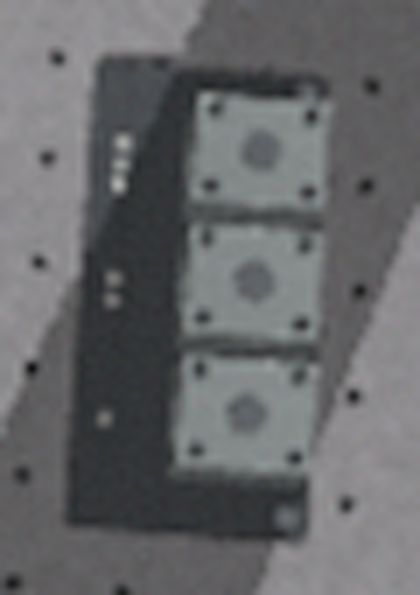

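View pics/t_wheel.png

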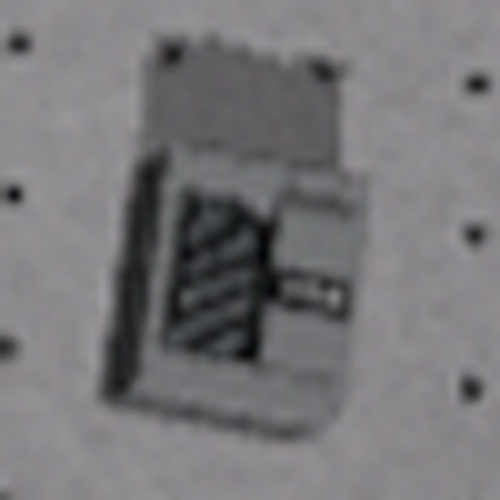

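View pics/s_riser.png

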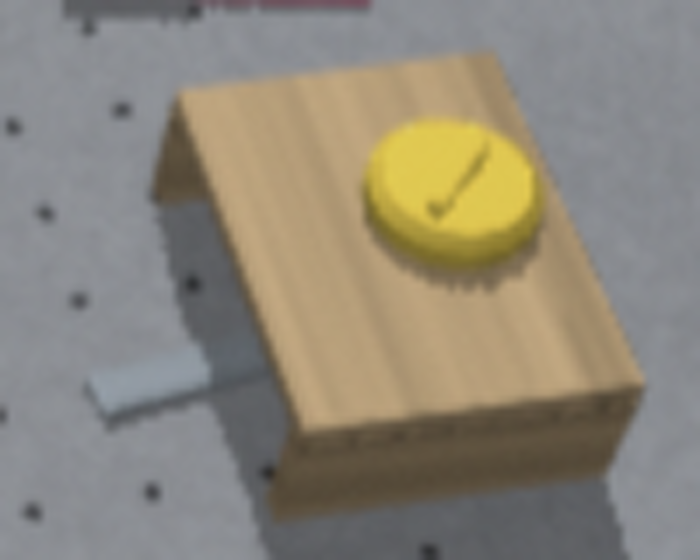

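View pics/s_fix.png

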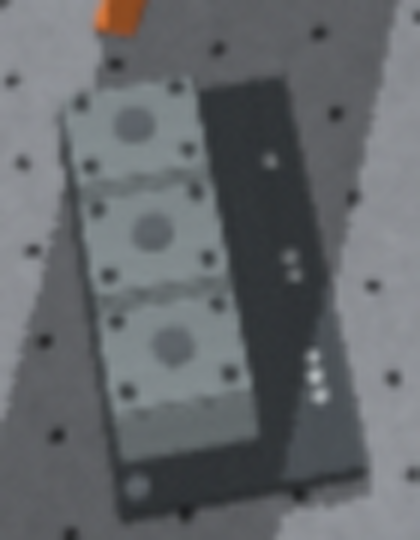

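View pics/s_wheel.png

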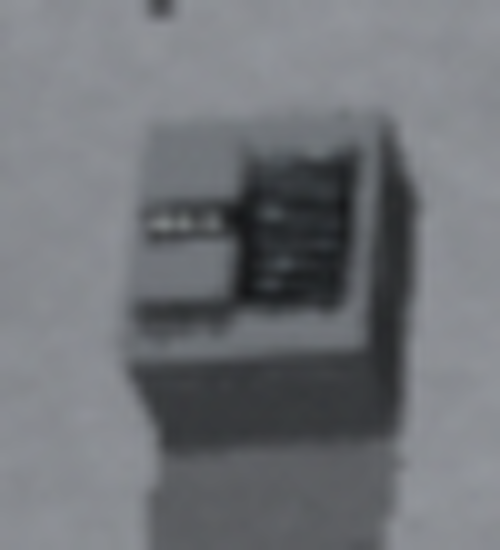

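```bash
cat > fit.py <<'E'
from h import *
import pickle
from scipy.optimize import least_squares
d=pickle.load(open("d0.pkl","rb"))
def px(pts,x0,y0,s): return [((x+.5)/s-.5+x0,(y+.5)/s-.5+y0) for x,y in pts]
def fit(name,obs,init):
    # obs: list (cam, local pts, pixels)
    def f(p):
        c,s=np.cos(p[2]),np.sin(p[2]);R=np.array([[c,-s,0],[s,c,0],[0,0,1]])
        return np.concatenate([(proj(d[k],np.array(L)@R.T+[p[0],p[1],0])-np.array(P)).ravel() for k,L,P in obs])
    r=least_squares(f,init,loss="soft_l1"); print(name,r.x.round(4)); print(f(r.x).reshape(-1,2).round(1).tolist())
    return r.x
for k,pt in (("top",[(383,157),(486,300),(486,340)]),):
  for u,v in px(pt,170,160,6): print("at",at(d[k],u,v,.005).round(4))
B=lambda a,b,z:[(-a,-b,z),(a,-b,z),(a,b,z),(-a,b,z)]
# riser: -y open edge at smaller world y. top image: left=+y, up=+x
tr=px([(328,505),(385,157),(120,128),(57,467)],170,160,6)
sr=px([(180,92),(303,430),(645,385),(492,55)],385,140,7)
fit("riser",[("top",B(.09,.07,.062),tr),("scene",B(.09,.07,.062),sr)],[.5,.2,0])
tf=px([(305,540),(330,75),(98,57),(67,523)],335,170,7)
sf=px([(122,520),(368,470),(285,78)],240,180,6)
caps_t=px([(247,413),(255,281),(262,150)],335,170,7)
caps_s=px([(134,124),(153,232),(174,346)],240,180,6)
for zc in (.054,.059):
  C=[(x,-.02,zc) for x in (-.06,0,.06)]
  b=B(.11,.055,.01)
  fit("fix %g"%zc,[("top",b,tf),("scene",[b[1],b[2],b[3]],sf),("top",C,caps_t),("scene",C,caps_s)],[.45,-.05,0])
E
python3 fit.py
```

```text
at [0.6069 0.3574 0.005 ]
at [0.5325 0.2905 0.005 ]
at [0.5107 0.2876 0.005 ]
riser [ 0.5053  0.415  -0.028 ]
[[-0.7, -1.3], [-0.3, -0.1], [0.1, -0.4], [-0.6, -0.5], [-1.5, -0.5], [-0.4, 0.2], [0.0, -0.3], [-0.4, -1.1]]
fix 0.054 [ 0.5585 -0.0745  0.0111]
[[0.3, 0.2], [0.1, 0.0], [-0.1, -0.0], [-0.2, -0.2], [-0.6, -1.0], [0.4, -0.5], [0.0, -0.9], [0.2, -0.2], [0.1, -0.3], [0.1, -0.1], [0.2, 0.5], [0.1, 0.4], [-0.1, 0.4]]
fix 0.059 [ 0.5592 -0.0744  0.0118]
[[0.3, -0.1], [0.0, -0.2], [-0.1, -0.2], [-0.2, -0.4], [-0.5, -0.8], [0.5, -0.3], [0.1, -0.7], [0.3, -0.6], [0.2, -0.8], [0.2, -0.7], [0.1, -0.4], [0.0, -0.5], [-0.1, -0.4]]
```

```bash
cat >> h.py <<'E'
def go(P, yaw_y=None):
    """print tool-frame shift (mm) to TCP world P, and roll to bring tool y to +-direction (nearest)"""
    s=robot.get_state(); R=s["tool_rot"]; dl=R.T@(np.array(P)-s["ee_pos"])*1000
    out={"xyz":dl.round(1).tolist(),"dist":round(float(np.linalg.norm(dl)),1)}
    if yaw_y is not None:
        v=R.T@np.array([np.cos(yaw_y),np.sin(yaw_y),0]); a=np.arctan2(-v[0],v[1]); a2=(a+np.pi)%(2*np.pi)-np.pi
        out["roll"]=[round(float(a),3),round(float(a2-np.pi if a2>0 else a2+np.pi),3)]
        b=a+np.pi if a<0 else a-np.pi; out["roll"][1]=round(float(b),3)
    print(out,"q6",robot.get_state()["q"][5].round(3),"tilt",R[:,2].round(4))
E
python3 - <<'E'
from h import *
import pickle
d=pickle.load(open("d0.pkl","rb"));t=d["top"]
for n,u,v,z in (("jar",249,255,.05),("covA",275,167,.018),("covB",198,214,.08),("strip0",407,177,.008),("strip1",431,180,.008),("board",328,146,.017),("collar",448,193,.016),("orange",358,281,.01),("pink",227,153,.01),("pink2",298,279,.01)): print(n,at(t,u,v,z).round(3))
go([.52,.27,.20],0)
E
```

```text
jar [0.384 0.268 0.05 ]
covA [0.68  0.226 0.018]
covB [0.491 0.433 0.08 ]
strip0 [ 0.689 -0.211  0.008]
strip1 [ 0.686 -0.291  0.008]
board [0.769 0.059 0.017]
collar [ 0.644 -0.346  0.016]
orange [ 0.337 -0.074  0.01 ]
pink [0.716 0.394 0.01 ]
pink2 [0.326 0.113 0.01 ]
{'xyz': [572.5, -624.2, 31.5], 'dist': 847.6, 'roll': [-1.306, 1.836]} q6 1.571 tilt [-3.e-04  1.e-03 -1.e+00]
```

```bash
python3 -m inch '[{"x":572,"y":-624,"z":31,"roll":-1.306},{"x":572,"y":-624,"z":31,"roll":-1.306},{"x":572,"y":-624,"z":31,"roll":-1.306},{"x":572,"y":-624,"z":31,"roll":-1.306},{"x":572,"y":-624,"z":31,"roll":-1.306},{"x":572,"y":-624,"z":31,"roll":-1.306},{"x":572,"y":-624,"z":31,"roll":-1.306},{"x":572,"y":-624,"z":31,"roll":-1.306},{"x":572,"y":-624,"z":31,"roll":-1.306},{"x":572,"y":-624,"z":31,"roll":-1.306},{"x":572,"y":-624,"z":31,"roll":-1.306},{"x":572,"y":-624,"z":31,"roll":-1.306}]'; python3 -c "
from h import *
go([.52,.27,.20],0)"
```

```text
{'xyz': [572.5, -624.2, 31.5], 'dist': 847.6, 'roll': [-1.306, 1.836]} q6 1.571 tilt [-3.e-04  1.e-03 -1.e+00]validation failed for argument at $[0]...
```

```bash
python3 -m inch '[{"x":572,"y":-624,"z":31,"roll":-1.306,"gripper":85},{"x":572,"y":-624,"z":31,"roll":-1.306,"gripper":85},{"x":572,"y":-624,"z":31,"roll":-1.306,"gripper":85},{"x":572,"y":-624,"z":31,"roll":-1.306,"gripper":85},{"x":572,"y":-624,"z":31,"roll":-1.306,"gripper":85},{"x":572,"y":-624,"z":31,"roll":-1.306,"gripper":85},{"x":572,"y":-624,"z":31,"roll":-1.306,"gripper":85},{"x":572,"y":-624,"z":31,"roll":-1.306,"gripper":85},{"x":572,"y":-624,"z":31,"roll":-1.306,"gripper":85},{"x":572,"y":-624,"z":31,"roll":-1.306,"gripper":85},{"x":572,"y":-624,"z":31,"roll":-1.306,"gripper":85},{"x":572,"y":-624,"z":31,"roll":-1.306,"gripper":85}]'; python3 -c "
from h import *
go([.52,.27,.20],0)"
```

```text
time_s: 1.25
ee_pos: [0.3607, -0.0366, 0.2134]
tool_rot: [[-0.002, 1.0, 0.001], [1.0, 0.002, 0.001], [0.001, 0.001, -1.0]]
wrist_force: [0.2, -1.0, -0.1]
gripper_width: 0.0851
{'xyz': [306.3, 160.0, 13.7], 'dist': 345.8, 'roll': [0.002, -3.139]} q6 1.467 tilt [ 9.e-04  6.e-04 -1.e+00]
```

```bash
python3 -m inch '[{"x":306,"y":160,"z":40,"roll":0,"gripper":50},{"x":306,"y":160,"z":40,"roll":0,"gripper":50},{"x":306,"y":160,"z":40,"roll":0,"gripper":50},{"x":306,"y":160,"z":40,"roll":0,"gripper":50},{"x":306,"y":160,"z":40,"roll":0,"gripper":50},{"x":306,"y":160,"z":40,"roll":0,"gripper":50},{"x":306,"y":160,"z":40,"roll":0,"gripper":50},{"x":306,"y":160,"z":40,"roll":0,"gripper":50},{"x":306,"y":160,"z":40,"roll":0,"gripper":50},{"x":306,"y":160,"z":40,"roll":0,"gripper":50}]'; python3 -c "
from h import *
import pickle
d=shot('wrist');pickle.dump(d,open('w1.pkl','wb'));cv2.imwrite('pics/w1.png',d['img'][:,:,::-1]);st();E=d['extrinsics'];print(-E[:3,:3].T@E[:3,3])"
```

```text
time_s: 2.08
ee_pos: [0.5209, 0.2734, 0.1719]
tool_rot: [[-0.006, 1.0, 0.0], [1.0, 0.006, 0.001], [0.001, 0.0, -1.0]]
wrist_force: [-0.1, -0.3, -0.5]
gripper_width: 0.0498
2.13 [0.5199 0.2712 0.1723] [ 0.02 -0.51 -0.83] 0.0498
[0.52039702 0.34457589 0.31543982]
```

View pics/w1.png

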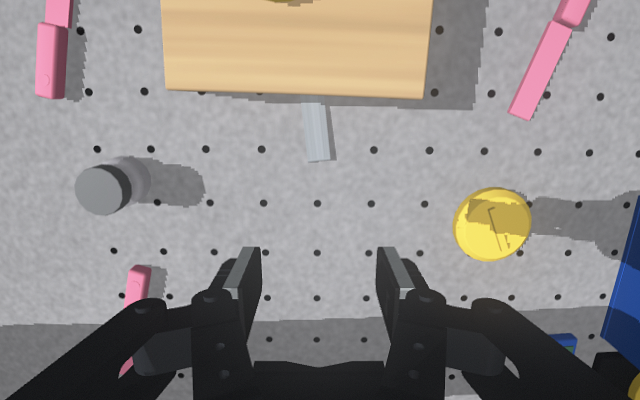

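```bash
python3 -c "
from h import *
import pickle
d=pickle.load(open('w1.pkl','rb'));crop(d['img'],280,80,360,180,6,'pics/w1c.png')"
```

```text
(no output)
```

View pics/w1c.png

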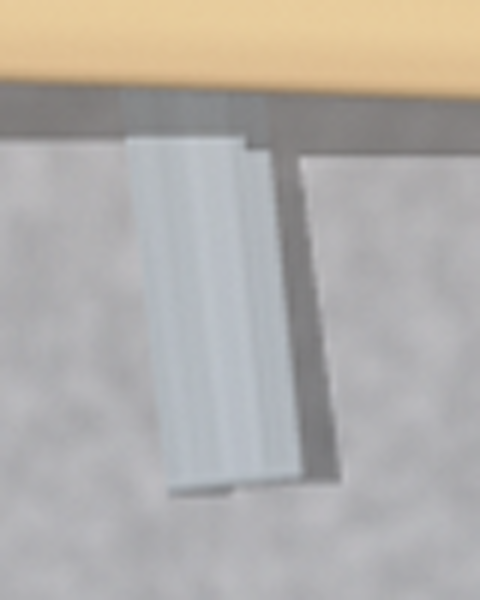

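```bash
python3 -c "
from h import *
import pickle
d=pickle.load(open('w1.pkl','rb'))
for x,y in ((128,140),(168,485),(270,155),(302,472),(125,90),(263,95)):
  print(at(d,(x+.5)/6-.5+280,(y+.5)/6-.5+80,.005).round(4))
for u,v in ((166,88),(424,99)): print(at(d,u,v,.062).round(4))
"
```

```text
[0.5058 0.3403 0.005 ]
[0.5114 0.2909 0.005 ]
[0.526  0.3384 0.005 ]
[0.5312 0.293  0.005 ]
[0.5054 0.3471 0.005 ]
[0.5249 0.3466 0.005 ]
[0.4149 0.3511 0.062 ]
[0.594  0.3446 0.062 ]
```

```bash
python3 -c "
from h import *
go([.5197,.3045,.002],0.113)"
```

```text
{'xyz': [33.3, 0.1, 170.2], 'dist': 173.5, 'roll': [-0.108, 3.033]} q6 2.047 tilt [-8.e-04 -4.e-04 -1.e+00]
```

```bash
python3 -m inch '[{"x":33,"y":0,"z":40,"roll":-0.108,"gripper":45},{"x":33,"y":0,"z":80,"roll":-0.108,"gripper":45},{"x":33,"y":0,"z":120,"roll":-0.108,"gripper":45},{"x":33,"y":0,"z":145,"roll":-0.108,"gripper":45},{"x":33,"y":0,"z":160,"roll":-0.108,"gripper":45},{"x":33,"y":0,"z":166,"roll":-0.108,"gripper":45},{"x":33,"y":0,"z":169,"roll":-0.108,"gripper":45},{"x":33,"y":0,"z":169,"roll":-0.108,"gripper":45}]'; python3 -c "
from h import *
d=shot('wrist');cv2.imwrite('pics/w2.png',d['img'][:,:,::-1]);st();go([.5197,.3045,.002],0.113)"
```

```text
time_s: 2.8
ee_pos: [0.5201, 0.3036, 0.004]
tool_rot: [[-0.111, 0.994, -0.0], [0.994, 0.111, -0.0], [-0.0, -0.0, -1.0]]
wrist_force: [-0.7, 0.0, 0.8]
gripper_width: 0.0453
2.85 [0.5207 0.3041 0.0049] [0.85 1.07 0.58] 0.0451
{'xyz': [0.5, -0.9, 2.9], 'dist': 3.1, 'roll': [-0.001, 3.141]} q6 1.987 tilt [ 1.4e-03  8.0e-04 -1.0e+00]
```

View pics/w2.png

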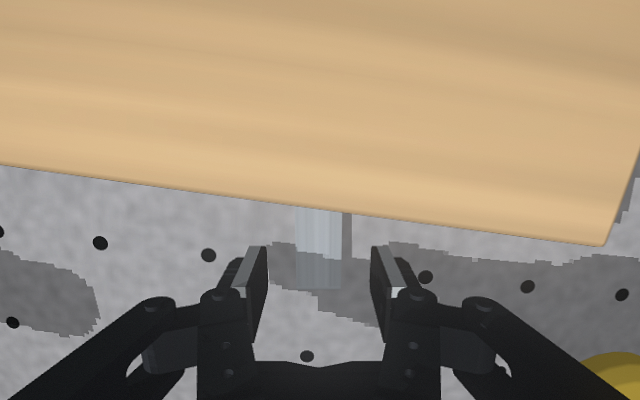

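```bash
python3 -m inch '[{"x":2,"y":-0.5,"z":2.5,"roll":0,"gripper":45},{"x":2,"y":-0.5,"z":2.5,"roll":0,"gripper":12},{"x":2,"y":-0.5,"z":2.5,"roll":0,"gripper":12},{"x":2,"y":-0.5,"z":2.5,"roll":0,"gripper":12},{"x":2,"y":-0.5,"z":2.5,"roll":0,"gripper":12},{"x":2,"y":-0.5,"z":2.5,"roll":0,"gripper":12},{"x":2,"y":-0.5,"z":2.5,"roll":0,"gripper":12}]'
```

```text
time_s: 3.43
ee_pos: [0.5208, 0.3066, 0.0041]
tool_rot: [[-0.112, 0.994, 0.004], [0.994, 0.112, 0.002], [0.002, 0.004, -1.0]]
wrist_force: [-0.7, -0.8, 6.1]
gripper_width: 0.0157
```

```bash
python3 -c "
from h import *
d=shot('wrist');crop(d['img'],200,150,440,330,3.3,'pics/w3.png');st()"
```

```text
3.48 [0.5208 0.3066 0.0041] [-1.46 -0.42  6.3 ] 0.0152
```

View pics/w3.png

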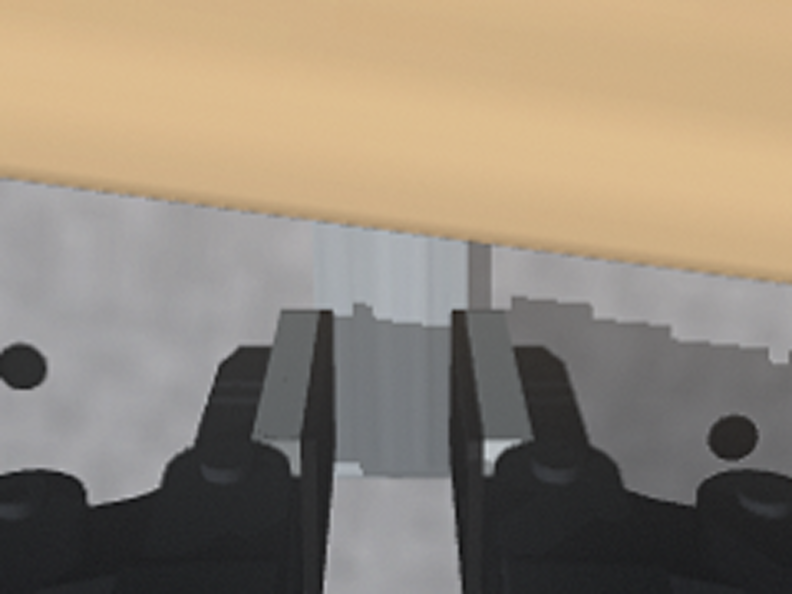

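```bash
python3 -m inch '[{"x":0,"y":0,"z":-4,"roll":0,"gripper":32},{"x":0,"y":0,"z":-4,"roll":0,"gripper":32},{"x":0,"y":0,"z":-4,"roll":0,"gripper":32},{"x":0,"y":0,"z":2,"roll":0,"gripper":32},{"x":0,"y":0,"z":4,"roll":0,"gripper":32},{"x":0,"y":0,"z":4,"roll":0,"gripper":32}]'
```

```text
time_s: 3.98
ee_pos: [0.5205, 0.3064, -0.0004]
tool_rot: [[-0.112, 0.994, 0.003], [0.994, 0.112, 0.002], [0.001, 0.003, -1.0]]
wrist_force: [0.3, 0.1, 1.1]
gripper_width: 0.0318
```

```bash
python3 -m inch '[{"x":0,"y":0,"z":0,"roll":0,"gripper":14},{"x":0,"y":0,"z":0,"roll":0,"gripper":14},{"x":0,"y":0,"z":0,"roll":0,"gripper":14},{"x":0,"y":0,"z":0,"roll":0,"gripper":14},{"x":0,"y":0,"z":0,"roll":0,"gripper":14}]'
```

```text
time_s: 4.4
ee_pos: [0.5201, 0.3067, 0.0005]
tool_rot: [[-0.112, 0.994, 0.002], [0.994, 0.112, 0.002], [0.002, 0.003, -1.0]]
wrist_force: [-2.2, 0.3, 8.6]
gripper_width: 0.0178
```

```bash
python3 -c "
from h import *
d=shot('wrist');crop(d['img'],200,150,440,330,3.3,'pics/w4.png');st()"
```

```text
4.45 [5.202e-01 3.067e-01 5.000e-04] [-2.49 -0.89  9.46] 0.0175
```

View pics/w4.png

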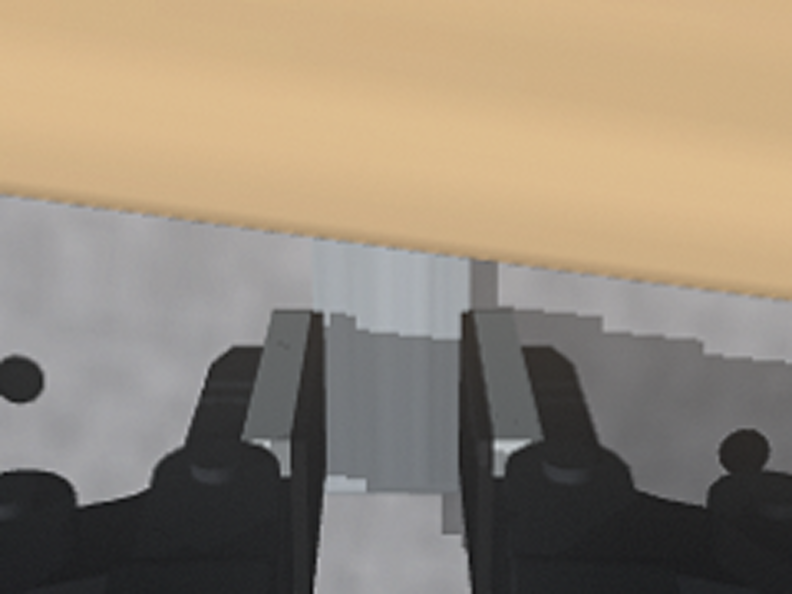

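```bash
python3 -m inch '[{"x":0,"y":0,"z":0,"roll":0,"gripper":14},{"x":-5,"y":0,"z":0,"roll":0,"gripper":14},{"x":-12,"y":0,"z":0,"roll":0,"gripper":14},{"x":-20,"y":0,"z":0,"roll":0,"gripper":14},{"x":-20,"y":0,"z":0,"roll":0,"gripper":14}]';python3 -c "
from h import *
d=shot('wrist');crop(d['img'],200,150,440,330,3.3,'pics/w5.png');st()"
```

```text
time_s: 4.87
ee_pos: [0.5228, 0.2853, 0.0005]
tool_rot: [[-0.111, 0.994, 0.003], [0.994, 0.111, 0.002], [0.001, 0.003, -1.0]]
wrist_force: [0.8, -0.1, 3.5]
gripper_width: 0.0174
4.92 [5.228e-01 2.854e-01 5.000e-04] [ 1.09 -0.9   4.89] 0.0175
```

View pics/w5.png

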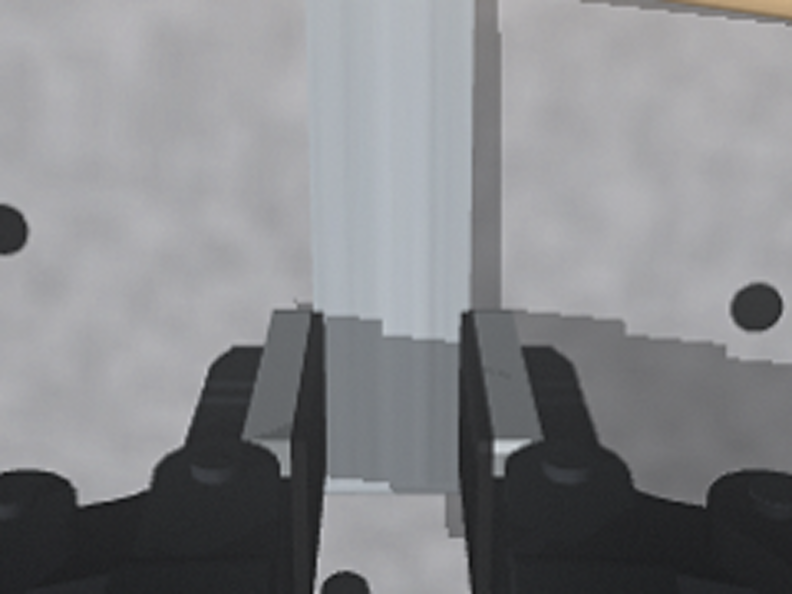

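```bash
python3 -m inch '[{"x":-12,"y":0,"z":0,"roll":0,"gripper":14},{"x":-26,"y":0,"z":0,"roll":0,"gripper":14},{"x":-42,"y":0,"z":0,"roll":0,"gripper":14},{"x":-58,"y":0,"z":0,"roll":0,"gripper":14},{"x":-74,"y":0,"z":0,"roll":0,"gripper":14},{"x":-90,"y":0,"z":0,"roll":0,"gripper":14},{"x":-104,"y":0,"z":0,"roll":0,"gripper":14},{"x":-116,"y":0,"z":0,"roll":0,"gripper":14},{"x":-124,"y":0,"z":0,"roll":0,"gripper":14},{"x":-128,"y":0,"z":0,"roll":0,"gripper":14},{"x":-128,"y":0,"z":0,"roll":0,"gripper":14}]';python3 -c "
from h import *
d=shot('wrist');cv2.imwrite('pics/w6.png',d['img'][:,:,::-1]);st()"
```

```text
time_s: 5.83
ee_pos: [0.5371, 0.1564, 0.0005]
tool_rot: [[-0.109, 0.994, 0.003], [0.994, 0.109, -0.001], [-0.001, 0.003, -1.0]]
wrist_force: [-0.1, -2.4, 4.7]
gripper_width: 0.0173
5.88 [5.371e-01 1.564e-01 5.000e-04] [-0.16 -3.31  5.54] 0.0177
```

View pics/w6.png

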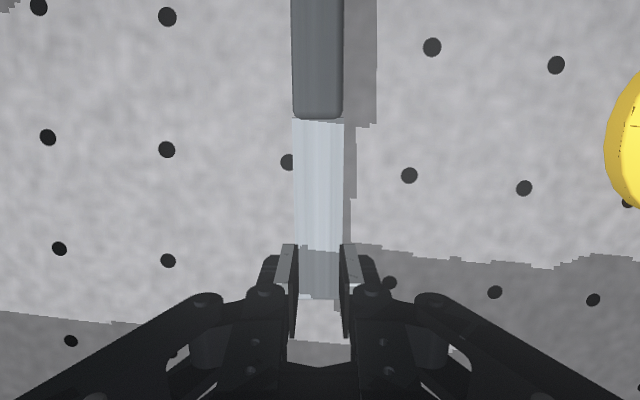

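```bash
python3 -m inch '[{"x":0,"y":0,"z":0,"roll":0,"gripper":45},{"x":0,"y":0,"z":0,"roll":0,"gripper":45},{"x":0,"y":0,"z":0,"roll":0,"gripper":45},{"x":0,"y":0,"z":0,"roll":0,"gripper":45},{"x":0,"y":0,"z":0,"roll":0,"gripper":45},{"x":0,"y":0,"z":0,"roll":0,"gripper":45},{"x":0,"y":0,"z":-40,"roll":0,"gripper":45},{"x":0,"y":0,"z":-80,"roll":0,"gripper":45},{"x":0,"y":0,"z":-110,"roll":0,"gripper":45},{"x":0,"y":0,"z":-110,"roll":0,"gripper":45}]';python3 -c "
from h import *
d=shot('wrist');cv2.imwrite('pics/w7.png',d['img'][:,:,::-1]);st()
import pickle;pickle.dump(d,open('w7.pkl','wb'))"
```

```text
time_s: 6.72
ee_pos: [0.5414, 0.1582, 0.1178]
tool_rot: [[-0.11, 0.994, 0.016], [0.994, 0.11, 0.002], [-0.0, 0.016, -1.0]]
wrist_force: [0.4, 0.2, 0.1]
gripper_width: 0.0449
6.77 [0.5399 0.1577 0.1148] [-0.68  0.49 -0.47] 0.0448
```

View pics/w7.png

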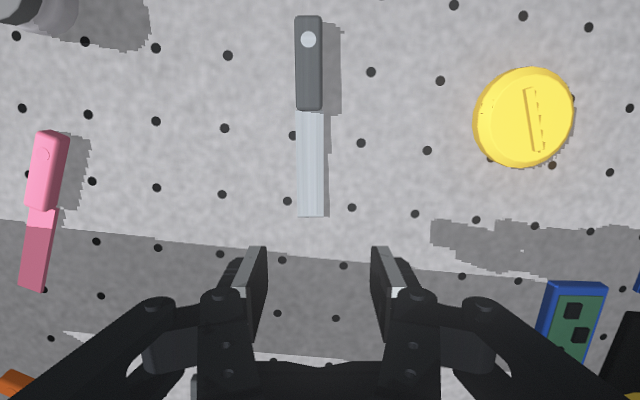

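```bash
python3 -c "
from h import *
import pickle
d=pickle.load(open('w7.pkl','rb'))
for u,v,z in ((295,16,.016),(322,16,.016),(322,109,.016),(295,108,.016),(297,217,.005),(325,216,.005)): print(at(d,u,v,z).round(4))
T=at(d,311,216.5,.005);H=(at(d,308.5,16,.016)+at(d,308.5,109,.016))/2
print(T,H,np.arctan2(-(H-T)[0],(H-T)[1]),np.linalg.norm((H-T)[:2]))
"
```

```text
[0.5151 0.2776 0.016 ]
[0.5321 0.2795 0.016 ]
[0.5387 0.222  0.016 ]
[0.5205 0.2206 0.016 ]
[0.529  0.1398 0.005 ]
[0.5502 0.1428 0.005 ]
[0.53963716 0.14131506 0.005     ] [0.5266111  0.24974765 0.016     ] 0.11955760117871757 0.10921219575855615
```

```bash
python3 -c "
from h import *
go([.5266,.2498,.001],0.115)"
```

```text
{'xyz': [93.1, -4.4, 113.7], 'dist': 147.0, 'roll': [-0.005, 3.137]} q6 1.747 tilt [ 1.190e-02  4.000e-04 -9.999e-01]
```

```bash
python3 -m inch '[{"x":30,"y":-4.4,"z":30,"roll":-0.005,"gripper":45},{"x":62,"y":-4.4,"z":55,"roll":-0.005,"gripper":45},{"x":93,"y":-4.4,"z":75,"roll":-0.005,"gripper":45},{"x":93,"y":-4.4,"z":92,"roll":-0.005,"gripper":45},{"x":93,"y":-4.4,"z":105,"roll":-0.005,"gripper":40},{"x":93,"y":-4.4,"z":111,"roll":-0.005,"gripper":40},{"x":93,"y":-4.4,"z":113,"roll":-0.005,"gripper":40},{"x":93,"y":-4.4,"z":113,"roll":-0.005,"gripper":40}]';python3 -c "
from h import *
d=shot('wrist');cv2.imwrite('pics/w8.png',d['img'][:,:,::-1]);st()
go([.5266,.2498,.001],0.115)"
```

```text
time_s: 7.43
ee_pos: [0.526, 0.2492, 0.0008]
tool_rot: [[-0.114, 0.993, 0.01], [0.993, 0.114, -0.0], [-0.002, 0.01, -1.0]]
wrist_force: [0.5, 0.2, 0.2]
gripper_width: 0.0404
7.48 [0.5268 0.2494 0.0017] [-0.55  0.43  0.61] 0.04
{'xyz': [0.4, -0.1, 0.7], 'dist': 0.8, 'roll': [-0.001, 3.141]} q6 1.901 tilt [ 1.180e-02  3.000e-04 -9.999e-01]
```

View pics/w8.png

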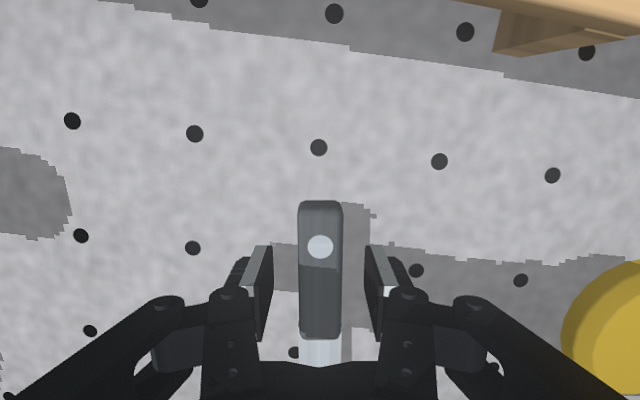

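```bash
python3 -m inch '[{"x":0,"y":0,"z":0,"roll":0,"gripper":8},{"x":0,"y":0,"z":0,"roll":0,"gripper":8},{"x":0,"y":0,"z":0,"roll":0,"gripper":8},{"x":0,"y":0,"z":0,"roll":0,"gripper":8},{"x":0,"y":0,"z":0,"roll":0,"gripper":8},{"x":0,"y":0,"z":0,"roll":0,"gripper":8},{"x":0,"y":0,"z":0,"roll":0,"gripper":8}]'
```

```text
time_s: 8.07
ee_pos: [0.5278, 0.2495, 0.0031]
tool_rot: [[-0.114, 0.993, 0.014], [0.994, 0.114, 0.001], [-0.001, 0.014, -1.0]]
wrist_force: [-1.0, -2.3, 6.4]
gripper_width: 0.0165
```

```bash
cat >> h.py <<'E'
FO=np.array([.559,-.0745]);FY=.0115
def fx(x,y,z):
    c,s=np.cos(FY),np.sin(FY); return np.array([FO[0]+c*x-s*y,FO[1]+s*x+c*y,z])
E
python3 -c "
from h import *
P=fx(-.06,.145,.07);print(P);go(P,FY)"
```

```text
[0.4973365  0.06980043 0.07      ]
{'xyz': [-175.1, -49.8, -67.5], 'dist': 194.2, 'roll': [0.103, -3.039]} q6 1.901 tilt [ 1.420e-02  9.000e-04 -9.999e-01]
```

```bash
python3 -m inch '[{"x":0,"y":0,"z":-25,"roll":0,"gripper":8},{"x":0,"y":0,"z":-55,"roll":0,"gripper":8},{"x":-30,"y":-10,"z":-67,"roll":0.02,"gripper":8},{"x":-65,"y":-20,"z":-67,"roll":0.05,"gripper":8},{"x":-100,"y":-30,"z":-67,"roll":0.08,"gripper":8},{"x":-135,"y":-40,"z":-67,"roll":0.103,"gripper":8},{"x":-160,"y":-46,"z":-67,"roll":0.103,"gripper":8},{"x":-175,"y":-50,"z":-67,"roll":0.103,"gripper":8},{"x":-175,"y":-50,"z":-67,"roll":0.103,"gripper":8},{"x":-175,"y":-50,"z":-67,"roll":0.103,"gripper":8}]';python3 -c "
from h import *
import pickle
d={n:shot(n) for n in ('wrist','top','scene')};pickle.dump(d,open('d9.pkl','wb'))
cv2.imwrite('pics/w9.png',d['wrist']['img'][:,:,::-1]);st()
crop(d['top']['img'],300,150,420,270,6,'pics/t9.png')
crop(d['scene']['img'],220,150,340,270,6,'pics/s9.png')
go(fx(-.06,.145,.07),FY)"
```

```text
time_s: 8.9
ee_pos: [0.4968, 0.0692, 0.0694]
tool_rot: [[-0.009, 1.0, 0.014], [1.0, 0.009, 0.001], [0.001, 0.014, -1.0]]
wrist_force: [1.1, -0.3, -1.8]
gripper_width: 0.0164
9.05 [0.4974 0.0708 0.0694] [-0.05  0.49 -1.48] 0.0164
{'xyz': [-1.0, -0.0, -0.6], 'dist': 1.1, 'roll': [0.001, -3.141]} q6 1.7 tilt [ 0.0144  0.0014 -0.9999]
```

View pics/w9.png

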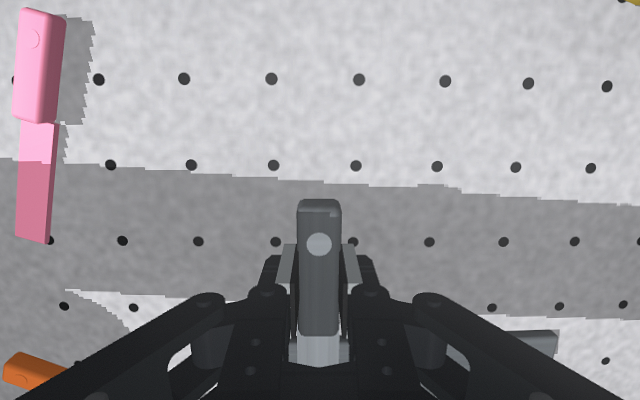

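View pics/t9.png

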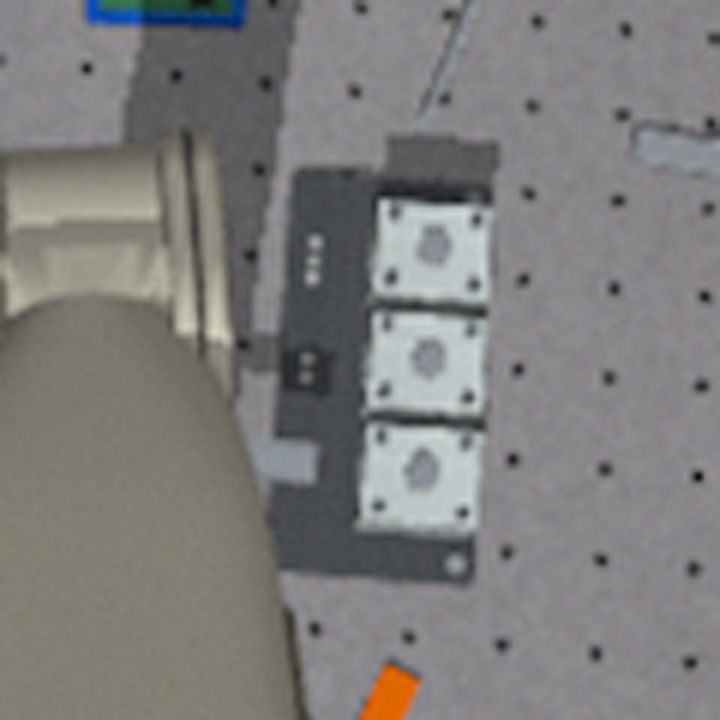

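View pics/s9.png

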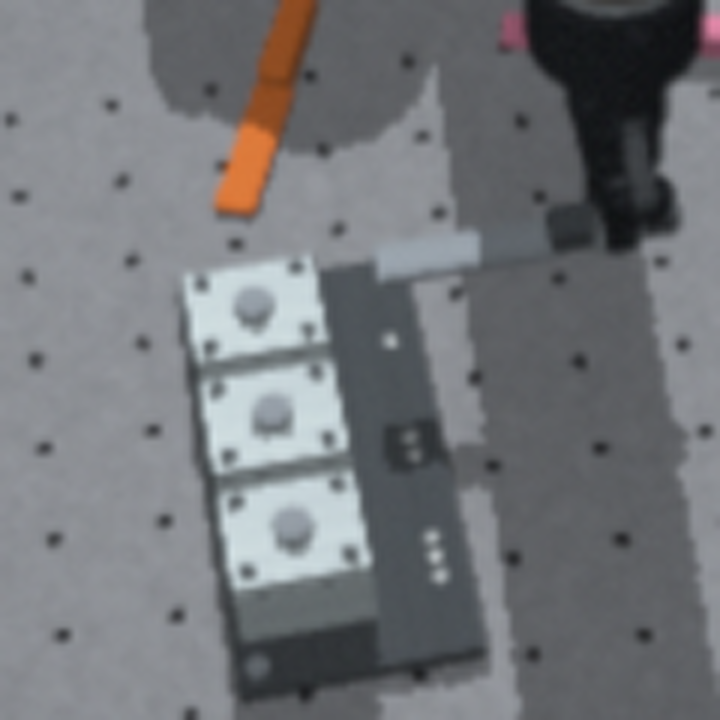

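```bash
cat > c9.py <<'E'
from h import *
import pickle
from scipy.optimize import least_squares
d=pickle.load(open('d9.pkl','rb'))
def tri(pt,ps):
    f=lambda X:np.concatenate([proj(d['top'],X)[0]-pt,proj(d['scene'],X)[0]-ps])
    r=least_squares(f,[.5,0,.05]); return r.x.round(4),f(r.x).round(2)
T=lambda x,y:np.array([(x+.5)/6-.5+300,(y+.5)/6-.5+150]); S=lambda x,y:np.array([(x+.5)/6-.5+220,(y+.5)/6-.5+150])
print("tip",tri(T(319,463),S(376,262)), "expected",fx(-.06,.036,.068))
for t,s in (((436,245),(254+39,306+221)),((430,357),(272,413)),((423,470),(254,306))): print("cap",tri(T(*t),S(*s)))
for x in (.06,0,-.06): print(fx(x,-.02,.059))
E
python3 c9.py
```

```text
tip (array([ 0.4965, -0.0394,  0.0704]), array([-0.34, -0.07, -0.31,  0.01])) expected [ 0.49858998 -0.03919237  0.068     ]
cap (array([ 0.6196, -0.094 ,  0.0565]), array([-0., -0., -0.,  0.]))
cap (array([ 0.5594, -0.095 ,  0.0563]), array([ 0.08,  0.02,  0.07, -0.  ]))
cap (array([ 0.4999, -0.0954,  0.0562]), array([ 0.11,  0.02,  0.09, -0.  ]))
[ 0.61922603 -0.09380869  0.059     ]
[ 0.55922999 -0.09449868  0.059     ]
[ 0.49923396 -0.09518866  0.059     ]
```

```bash
python3 -c "
from h import *
go(fx(-.0585,.132,.0265),FY)"
```

```text
{'xyz': [-14.0, 0.8, 42.9], 'dist': 45.2, 'roll': [0.001, -3.141]} q6 1.7 tilt [ 0.0144  0.0014 -0.9999]
```

```bash
python3 -m inch '[{"x":-4,"y":0.8,"z":15,"roll":0,"gripper":8},{"x":-9,"y":0.8,"z":30,"roll":0,"gripper":8},{"x":-14,"y":0.8,"z":40,"roll":0,"gripper":8},{"x":-14,"y":0.8,"z":43,"roll":0,"gripper":8},{"x":-14,"y":0.8,"z":43,"roll":0,"gripper":8}]';python3 -c "
from h import *
import pickle
d={n:shot(n) for n in ('top','scene')};pickle.dump(d,open('d9.pkl','wb'))
crop(d['top']['img'],330,195,390,255,10,'pics/t10.png')
crop(d['scene']['img'],240,170,320,230,8,'pics/s10.png')
st();go(fx(-.0585,.132,.0265),FY)"
```

```text
time_s: 9.47
ee_pos: [0.498, 0.0572, 0.0253]
tool_rot: [[-0.013, 1.0, 0.012], [1.0, 0.013, 0.001], [0.001, 0.012, -1.0]]
wrist_force: [0.3, 0.2, -1.5]
gripper_width: 0.0166
9.57 [0.4993 0.0573 0.0267] [ 0.82  0.49 -1.35] 0.0161
{'xyz': [-0.5, -0.3, 0.2], 'dist': 0.6, 'roll': [0.001, -3.14]} q6 1.672 tilt [ 0.0147  0.0016 -0.9999]
```

View pics/t10.png

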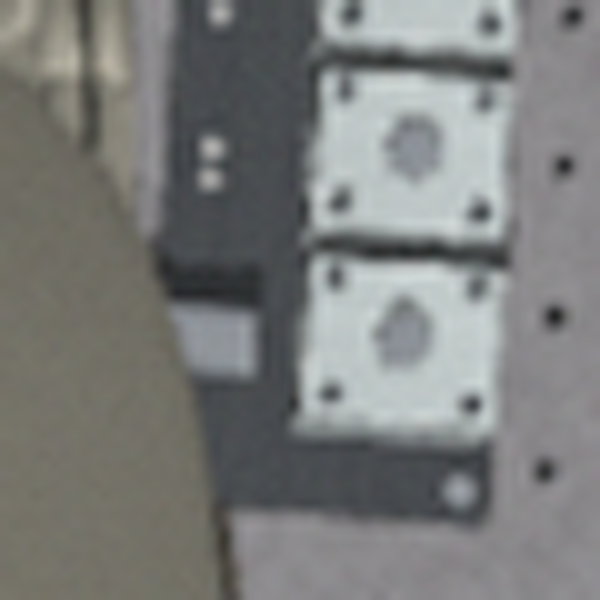

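View pics/s10.png

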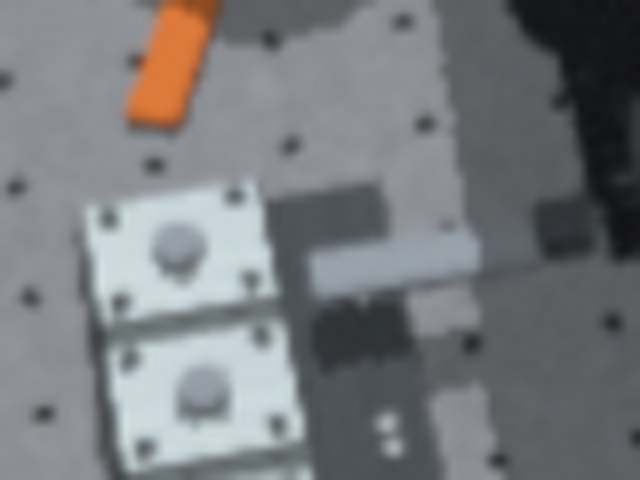

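```bash
python3 -c "
from h import *
import pickle
d=pickle.load(open('d9.pkl','rb'))
z=.0285
a=lambda x,y:at(d['top'],(x+.5)/10-.5+330,(y+.5)/10-.5+195,z)
b=lambda x,y:at(d['scene'],(x+.5)/8-.5+240,(y+.5)/8-.5+170,z)
c,s=np.cos(FY),np.sin(FY)
def loc(P): q=P[:2]-FO; return (np.array([c*q[0]+s*q[1],-s*q[0]+c*q[1]])*1000).round(1)
for P in (a(258,308),a(258,380),b(312,250),b(312,298),b(478,236),b(478,271)): print(P.round(4),loc(P))
print('tcp',loc(robot.get_state()['ee_pos']))
z=.0565
for P in (a(408,332),a(415,145),b(179,247),b(203,388)): print('cap',loc(P))
"
```

```text
[ 0.5083 -0.0511  0.0285] [-50.4  23.9]
[ 0.4854 -0.0528  0.0285] [-73.3  22.5]
[ 0.489  -0.0504  0.0285] [-69.7  24.9]
[ 0.5093 -0.0534  0.0285] [-49.5  21.7]
[0.4943 0.0073 0.0285] [-63.8  82.6]
[0.5091 0.0047 0.0285] [-49.   79.8]
tcp [-58.2 132.5]
cap [-58.8 -20.6]
cap [  0.3 -19.6]
cap [-59.6 -20.3]
cap [ -0.8 -20.5]
```

```bash
python3 -m inch '[{"x":0,"y":-0.5,"z":0,"roll":-0.015,"gripper":8},{"x":-6,"y":-0.5,"z":0,"roll":-0.015,"gripper":8},{"x":-13,"y":-0.5,"z":0,"roll":-0.015,"gripper":8},{"x":-20,"y":-0.5,"z":0,"roll":-0.015,"gripper":8},{"x":-25,"y":-0.5,"z":0,"roll":-0.015,"gripper":8}]';python3 -c "
from h import *
st();print(robot.get_state()['effort'].round(2))"
```

```text
time_s: 9.98
ee_pos: [0.4992, 0.0312, 0.0269]
tool_rot: [[-0.027, 1.0, 0.015], [1.0, 0.027, 0.001], [0.001, 0.015, -1.0]]
wrist_force: [0.0, 0.0, -1.5]
gripper_width: 0.0164
9.98 [0.4992 0.0312 0.0269] [ 0.03  0.03 -1.48] 0.0164
[ 6.100e-01 -4.060e+01  1.993e+01 -1.200e-01 -3.000e-02  7.000e-02]
```

```bash
python3 -m inch '[{"x":-7,"y":-0.1,"z":0,"roll":0,"gripper":8},{"x":-14,"y":-0.2,"z":0,"roll":0,"gripper":8},{"x":-21,"y":-0.3,"z":0,"roll":0,"gripper":8}]';python3 -m inch '[{"x":-6,"y":-0.1,"z":0,"roll":0,"gripper":8}]';python3 -m inch '[{"x":-6,"y":-0.1,"z":0,"roll":0,"gripper":8}]';python3 -m inch '[{"x":-6,"y":-0.1,"z":0,"roll":0,"gripper":8}]'
```

```text
time_s: 10.23
ee_pos: [0.4995, 0.0092, 0.027]
tool_rot: [[-0.026, 1.0, 0.015], [1.0, 0.026, 0.001], [0.001, 0.015, -1.0]]
wrist_force: [0.2, 0.2, -1.2]
gripper_width: 0.0163
time_s: 10.32
ee_pos: [0.4995, 0.0023, 0.027]
tool_rot: [[-0.026, 1.0, 0.015], [1.0, 0.026, 0.001], [0.001, 0.015, -1.0]]
wrist_force: [0.4, 0.9, -1.0]
gripper_width: 0.0164
time_s: 10.4
ee_pos: [0.4996, -0.0046, 0.0269]
tool_rot: [[-0.026, 1.0, 0.015], [1.0, 0.026, 0.001], [0.001, 0.015, -1.0]]
wrist_force: [0.5, 0.2, -1.1]
gripper_width: 0.0164
time_s: 10.48
ee_pos: [0.4996, -0.0114, 0.0269]
tool_rot: [[-0.025, 1.0, 0.015], [1.0, 0.025, 0.001], [0.001, 0.015, -1.0]]
wrist_force: [0.9, -0.6, -0.6]
gripper_width: 0.0163
```

```bash
python3 -c "
from h import *
s=robot.get_state();c,sn=np.cos(FY),np.sin(FY)
P=s['ee_pos']; go(P+np.array([-sn,c,0])*.07,None); go(P+np.array([-sn,c,0])*.07+np.array([c,sn,0])*.06,None)"
```

```text
{'xyz': [70.0, 1.0, 0.1], 'dist': 70.0} q6 1.522 tilt [ 0.0152  0.001  -0.9999]
{'xyz': [69.2, 60.9, 1.0], 'dist': 92.2} q6 1.522 tilt [ 0.0152  0.001  -0.9999]
```

```bash
python3 -m inch '[{"x":15,"y":0.2,"z":0,"roll":0,"gripper":8},{"x":35,"y":0.5,"z":0,"roll":0,"gripper":8},{"x":55,"y":0.7,"z":0,"roll":0,"gripper":8},{"x":70,"y":1,"z":0,"roll":0,"gripper":8},{"x":70,"y":15,"z":0.2,"roll":0,"gripper":8},{"x":69.5,"y":35,"z":0.6,"roll":0,"gripper":8},{"x":69.2,"y":52,"z":0.8,"roll":0,"gripper":8},{"x":69.2,"y":60.9,"z":1,"roll":0,"gripper":8},{"x":69.2,"y":60.9,"z":1,"roll":0,"gripper":8},{"x":69.2,"y":60.9,"z":1,"roll":0,"gripper":8}]';python3 -c "
from h import *
import pickle
d={n:shot(n) for n in ('top','scene')};pickle.dump(d,open('d11.pkl','wb'))
crop(d['top']['img'],330,180,390,240,10,'pics/t11.png')
crop(d['scene']['img'],240,180,320,240,8,'pics/s11.png')
st();go(fx(.0,.132,.0265),FY)"
```

```text
time_s: 11.32
ee_pos: [0.5585, 0.059, 0.0265]
tool_rot: [[-0.025, 1.0, 0.014], [1.0, 0.025, 0.001], [0.001, 0.014, -1.0]]
wrist_force: [-0.5, -0.4, -2.5]
gripper_width: 0.0165
11.42 [0.5574 0.059  0.0264] [ 0.11  0.52 -1.02] 0.0161
{'xyz': [-1.5, 0.0, -0.1], 'dist': 1.5, 'roll': [0.014, -3.128]} q6 1.651 tilt [ 1.320e-02  9.000e-04 -9.999e-01]
```

View pics/t11.png

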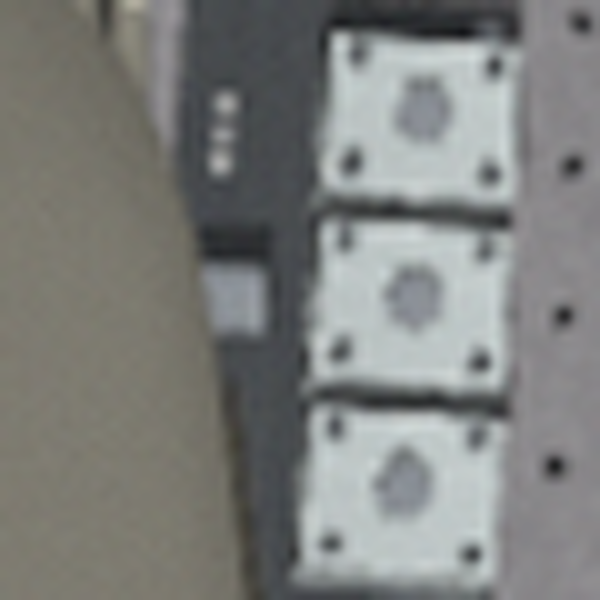

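View pics/s11.png

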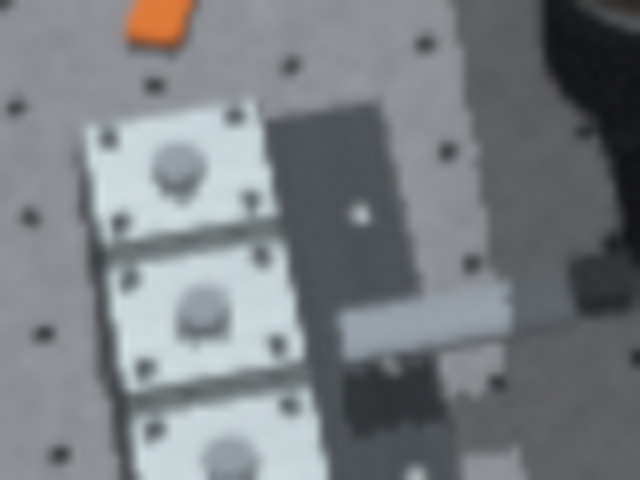

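```bash
python3 -m inch '[{"x":-8,"y":-0.1,"z":0,"roll":0,"gripper":8},{"x":-18,"y":-0.3,"z":0,"roll":0,"gripper":8},{"x":-28,"y":-0.4,"z":0,"roll":0,"gripper":8}]';python3 -m inch '[{"x":-6,"y":-0.1,"z":0,"roll":0,"gripper":8}]';python3 -m inch '[{"x":-6,"y":-0.1,"z":0,"roll":0,"gripper":8}]';python3 -m inch '[{"x":-6,"y":-0.1,"z":0,"roll":0,"gripper":8}]';python3 -m inch '[{"x":-6,"y":-0.1,"z":0,"roll":0,"gripper":8}]';python3 -m inch '[{"x":-6,"y":-0.1,"z":0,"roll":0,"gripper":8}]'
```

```text
time_s: 11.67
ee_pos: [0.557, 0.03, 0.0264]
tool_rot: [[-0.025, 1.0, 0.013], [1.0, 0.025, 0.0], [0.0, 0.013, -1.0]]
wrist_force: [0.2, -0.4, -0.2]
gripper_width: 0.0163
time_s: 11.75
ee_pos: [0.5567, 0.0222, 0.0265]
tool_rot: [[-0.024, 1.0, 0.013], [1.0, 0.024, -0.0], [-0.0, 0.013, -1.0]]
wrist_force: [0.3, 0.2, -1.9]
gripper_width: 0.0167
time_s: 11.83
ee_pos: [0.5565, 0.0149, 0.0266]
tool_rot: [[-0.023, 1.0, 0.012], [1.0, 0.023, -0.0], [-0.0, 0.012, -1.0]]
wrist_force: [0.1, -0.4, -1.2]
gripper_width: 0.0163
time_s: 11.92
ee_pos: [0.5565, 0.0077, 0.0267]
tool_rot: [[-0.022, 1.0, 0.013], [1.0, 0.022, -0.0], [-0.0, 0.013, -1.0]]
wrist_force: [0.6, -0.2, -1.2]
gripper_width: 0.0163
time_s: 12.0
ee_pos: [0.5564, 0.0006, 0.0268]
tool_rot: [[-0.022, 1.0, 0.013], [1.0, 0.022, -0.0], [-0.0, 0.013, -1.0]]
wrist_force: [0.1, -0.3, -1.4]
gripper_width: 0.0161
time_s: 12.08
ee_pos: [0.5564, -0.0063, 0.0268]
tool_rot: [[-0.021, 1.0, 0.013], [1.0, 0.021, -0.0], [-0.001, 0.013, -1.0]]
wrist_force: [0.2, -0.3, -1.2]
gripper_width: 0.0164
```

```bash
python3 -c "
from h import *
go(robot.get_state()['ee_pos']*[0,0,1]+fx(0-.0015,.14,0)); go(fx(.0595,.136,.0262),.025)"
```

```text
{'xyz': [71.7, 1.0, -0.0], 'dist': 71.8} q6 1.538 tilt [ 1.260e-02 -2.000e-04 -9.999e-01]
{'xyz': [67.2, 62.0, 1.4], 'dist': 91.4, 'roll': [-0.004, 3.138]} q6 1.538 tilt [ 1.260e-02 -2.000e-04 -9.999e-01]
```

```bash
python3 -m inch '[{"x":15,"y":0.2,"z":0,"roll":0,"gripper":8},{"x":35,"y":0.5,"z":0,"roll":0,"gripper":8},{"x":55,"y":0.7,"z":0,"roll":0,"gripper":8},{"x":70,"y":1,"z":0,"roll":0,"gripper":8},{"x":70,"y":15,"z":0.2,"roll":0,"gripper":8},{"x":68.5,"y":35,"z":0.6,"roll":0,"gripper":8},{"x":67.2,"y":52,"z":1,"roll":-0.004,"gripper":8},{"x":67.2,"y":62,"z":1.4,"roll":-0.004,"gripper":8},{"x":67.2,"y":62,"z":1.4,"roll":-0.004,"gripper":8},{"x":67.2,"y":62,"z":1.4,"roll":-0.004,"gripper":8}]';python3 -c "
from h import *
import pickle
d={n:shot(n) for n in ('top','scene')};pickle.dump(d,open('d11.pkl','wb'))
crop(d['top']['img'],330,165,390,225,10,'pics/t12.png')
crop(d['scene']['img'],250,200,330,260,8,'pics/s12.png')
st();go(fx(.0595,.132,.0265),.025)"
```

```text
time_s: 12.92
ee_pos: [0.6168, 0.0619, 0.0258]
tool_rot: [[-0.025, 1.0, 0.012], [1.0, 0.025, -0.0], [-0.001, 0.012, -1.0]]
wrist_force: [-0.4, 0.6, -1.3]
gripper_width: 0.0162
13.02 [0.6157 0.062  0.0258] [ 0.35  0.29 -1.8 ] 0.0159
{'xyz': [-3.9, 1.2, -0.7], 'dist': 4.1, 'roll': [0.0, -3.141]} q6 1.647 tilt [ 1.080e-02 -3.000e-04 -9.999e-01]
```

View pics/t12.png

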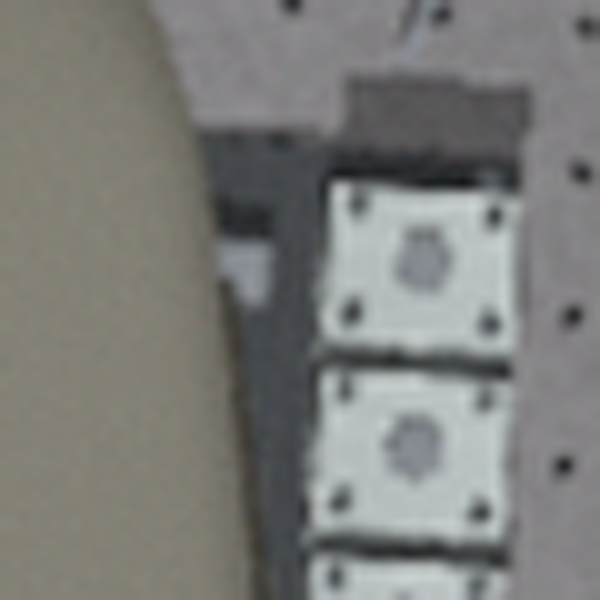

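View pics/s12.png

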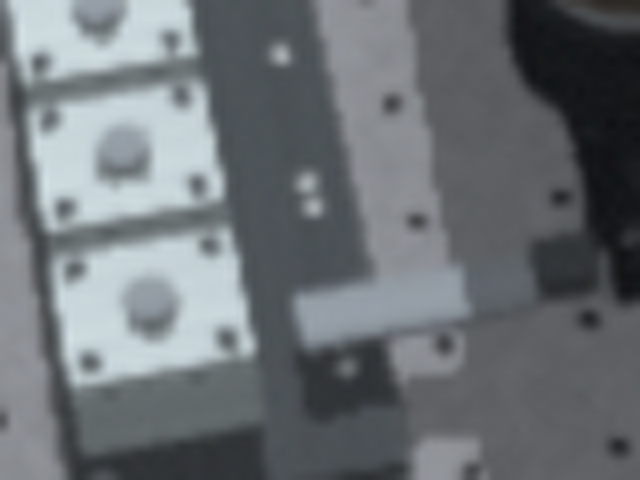

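```bash
python3 -c "
from h import *
import pickle
d=pickle.load(open('d11.pkl','rb'))
a=lambda x,y,z:at(d['top'],(x+.5)/10-.5+330,(y+.5)/10-.5+165,z)
b=lambda x,y,z:at(d['scene'],(x+.5)/8-.5+250,(y+.5)/8-.5+200,z)
c,s=np.cos(FY),np.sin(FY)
def loc(P): q=P[:2]-FO; return (np.array([c*q[0]+s*q[1],-s*q[0]+c*q[1]])*1000).round(1)
for P in (a(271,240,.028),a(271,304,.028),b(297,295,.028),b(303,345,.028)): print(loc(P))
for P in (a(423,262,.0565),b(150,305,.0565)): print('cap',loc(P))
print(loc(robot.get_state()['ee_pos']))
"
```

```text
[70.  27.2]
[48.8 25.9]
[49.5 27.6]
[68.8 26.3]
cap [ 59.2 -19. ]
cap [ 61.1 -20.6]
[ 58.3 135.9]
```

```bash
python3 -m inch '[{"x":-8,"y":0.8,"z":0,"roll":0,"gripper":8},{"x":-18,"y":0.7,"z":0,"roll":0,"gripper":8},{"x":-28,"y":0.6,"z":0,"roll":0,"gripper":8},{"x":-34,"y":0.5,"z":0,"roll":0,"gripper":8}]';python3 -m inch '[{"x":-5,"y":0,"z":0,"roll":0,"gripper":8}]';python3 -m inch '[{"x":-5,"y":0,"z":0,"roll":0,"gripper":8}]';python3 -m inch '[{"x":-5,"y":0,"z":0,"roll":0,"gripper":8}]'
```

```text
time_s: 13.35
ee_pos: [0.6168, 0.0261, 0.0259]
tool_rot: [[-0.024, 1.0, 0.011], [1.0, 0.024, -0.001], [-0.001, 0.011, -1.0]]
wrist_force: [0.9, 0.4, -1.7]
gripper_width: 0.0161
time_s: 13.43
ee_pos: [0.6168, 0.0203, 0.026]
tool_rot: [[-0.023, 1.0, 0.011], [1.0, 0.023, 0.001], [0.0, 0.011, -1.0]]
wrist_force: [0.8, 12.9, -2.3]
gripper_width: 0.0165
time_s: 13.52
ee_pos: [0.6167, 0.0178, 0.0261]
tool_rot: [[-0.024, 1.0, 0.01], [1.0, 0.024, 0.009], [0.009, 0.011, -1.0]]
wrist_force: [-1.2, 12.0, -0.4]
gripper_width: 0.0161
time_s: 13.6
ee_pos: [0.6167, 0.0159, 0.0265]
tool_rot: [[-0.025, 1.0, 0.011], [1.0, 0.025, 0.018], [0.017, 0.011, -1.0]]
wrist_force: [-0.6, 11.9, 0.8]
gripper_width: 0.016
```

```bash
python3 -m inch '[{"x":-12,"y":0,"z":-0.2,"roll":0,"gripper":8},{"x":-18,"y":0,"z":-0.3,"roll":0,"gripper":8},{"x":-24,"y":-0.1,"z":-0.4,"roll":0,"gripper":8},{"x":-30,"y":-0.2,"z":-0.5,"roll":0,"gripper":8}]'; python3 -c "
from h import *
go(fx(.0605,.041,.026),FY)"
```

```text
time_s: 13.93
ee_pos: [0.6175, -0.0112, 0.0269]
tool_rot: [[-0.028, 1.0, 0.011], [0.999, 0.028, 0.024], [0.024, 0.012, -1.0]]
wrist_force: [0.1, 9.1, -0.1]
gripper_width: 0.0162
{'xyz': [-21.7, 0.9, 0.4], 'dist': 21.7, 'roll': [0.016, -3.125]} q6 1.513 tilt [ 0.0114  0.0245 -0.9996]
```

```bash
python3 -m inch '[{"x":-8,"y":0.2,"z":0,"roll":0.004,"gripper":8},{"x":-14,"y":0.4,"z":0,"roll":0.008,"gripper":8},{"x":-19,"y":0.6,"z":0,"roll":0.012,"gripper":8},{"x":-22,"y":0.7,"z":0,"roll":0.012,"gripper":8}]'; python3 -c "
from h import *
go(fx(.0605,.041,.026),FY)"
```

```text
time_s: 14.27
ee_pos: [0.619, -0.0305, 0.0268]
tool_rot: [[-0.018, 1.0, 0.012], [0.999, 0.017, 0.031], [0.031, 0.012, -0.999]]
wrist_force: [0.3, 10.0, 0.0]
gripper_width: 0.0164
{'xyz': [-2.3, 0.0, 0.7], 'dist': 2.4, 'roll': [0.006, -3.135]} q6 1.489 tilt [ 0.0118  0.0308 -0.9995]
```

```bash
python3 -m inch '[{"x":-4,"y":0,"z":0,"roll":0,"gripper":8},{"x":-7,"y":0,"z":0,"roll":0,"gripper":8}]'; python3 -c "
from h import *
st()
d=shot('scene')
crop(d['img'],230,200,330,275,8,'pics/s13.png')
d=shot('wrist');cv2.imwrite('pics/w13.png',d['img'][:,:,::-1])
d=shot('top');crop(d['img'],330,160,420,235,8,'pics/t13.png')
"
```

```text
time_s: 14.43
ee_pos: [0.6191, -0.0337, 0.0272]
tool_rot: [[-0.021, 1.0, 0.012], [0.999, 0.02, 0.039], [0.039, 0.013, -0.999]]
wrist_force: [-0.9, 19.0, 0.8]
gripper_width: 0.0162
14.43 [ 0.6191 -0.0337  0.0272] [-0.87 19.01  0.84] 0.0162
```

View pics/s13.png

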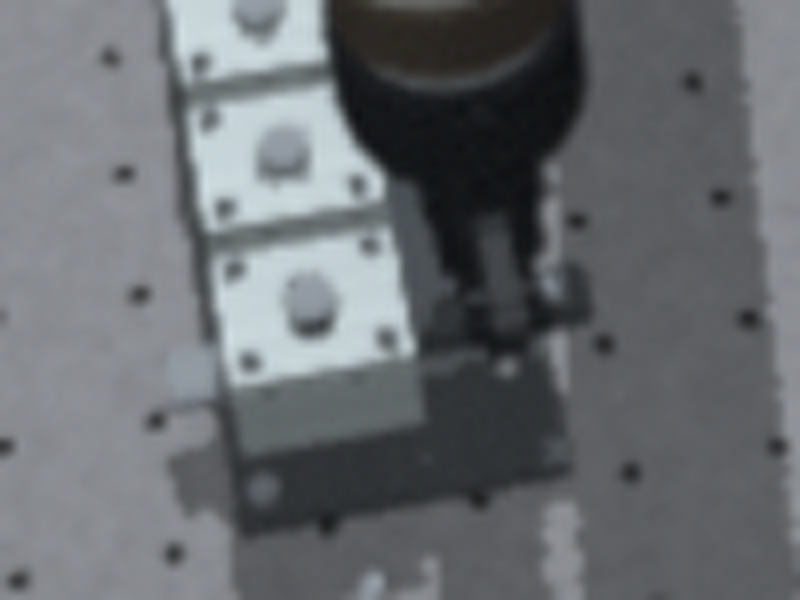

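View pics/t13.png

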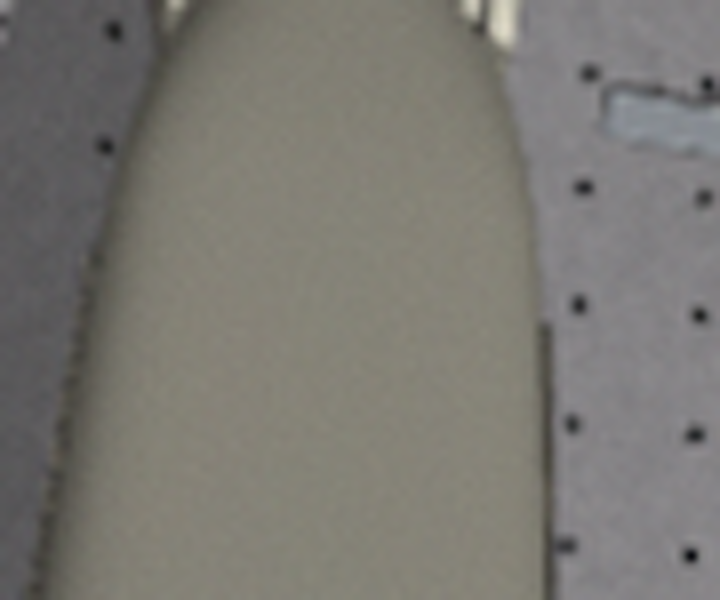

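View pics/w13.png

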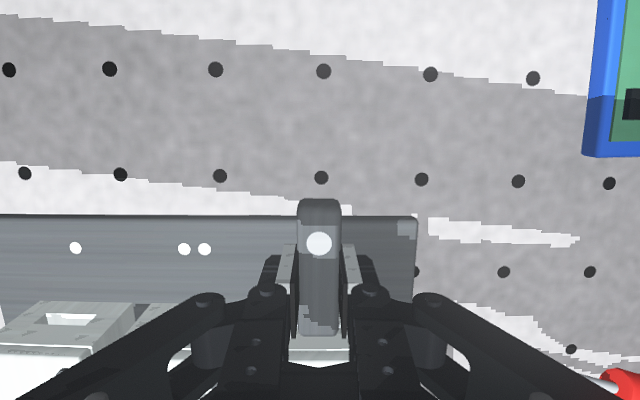

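```bash
python3 -m inch '[{"x":0,"y":0,"z":0,"roll":0,"gripper":45},{"x":0,"y":0,"z":0,"roll":0,"gripper":45},{"x":0,"y":0,"z":0,"roll":0,"gripper":45},{"x":0,"y":0,"z":0,"roll":0,"gripper":45},{"x":0,"y":0,"z":-15,"roll":0,"gripper":45},{"x":3,"y":0,"z":-45,"roll":0,"gripper":45},{"x":6,"y":0,"z":-85,"roll":0,"gripper":45},{"x":10,"y":0,"z":-120,"roll":0,"gripper":45},{"x":10,"y":0,"z":-120,"roll":0,"gripper":45}]'; python3 -c "
from h import *
st()
d=shot('scene')
crop(d['img'],230,200,330,275,8,'pics/s14.png')
d=shot('wrist');cv2.imwrite('pics/w14.png',d['img'][:,:,::-1])
"
```

```text
time_s: 15.33
ee_pos: [0.6223, -0.029, 0.1565]
tool_rot: [[-0.021, 0.999, 0.027], [0.999, 0.02, 0.038], [0.037, 0.028, -0.999]]
wrist_force: [1.3, -0.3, 0.6]
gripper_width: 0.045
15.33 [ 0.6223 -0.029   0.1565] [ 1.33 -0.27  0.63] 0.045
```

View pics/s14.png

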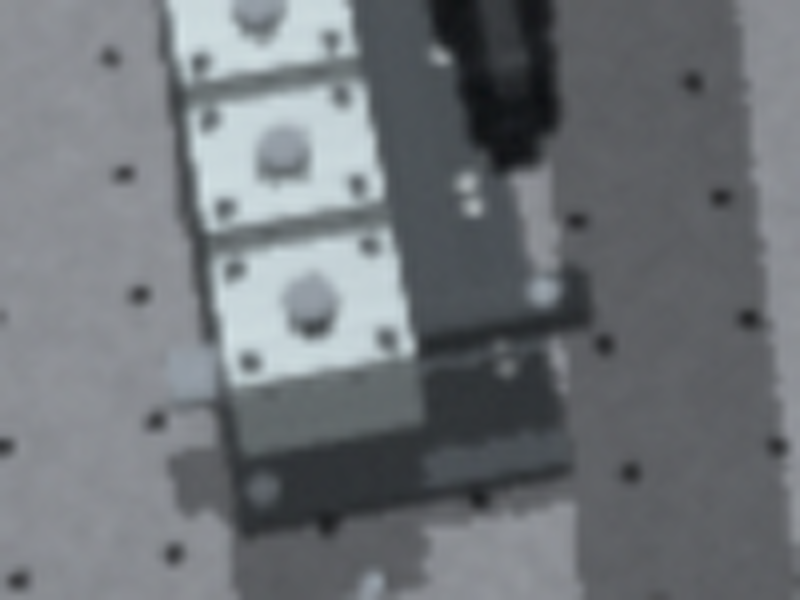

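View pics/w14.png

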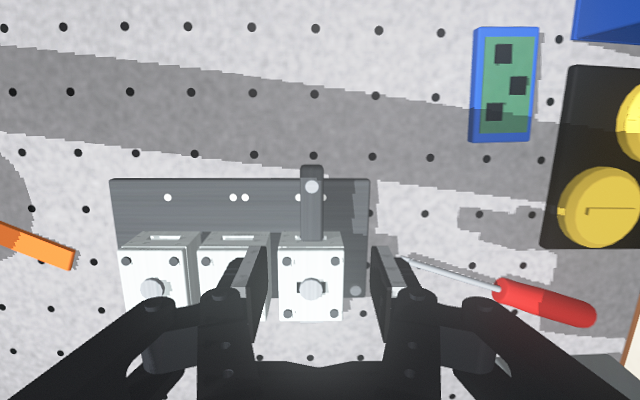

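```bash
python3 -c "
from h import *
import pickle
d=pickle.load(open('d0.pkl','rb'))
t=d['top']
p=at(t,436.5,237,.053);print(p); q=at(d['scene'],185,212,.06);print(q)
go([p[0],p[1]-.06,.18],0)"
```

```text
[ 0.49096442 -0.3016302   0.053     ]
[ 0.50035682 -0.29963725  0.06      ]
{'xyz': [-328.6, -134.0, -44.8], 'dist': 357.7, 'roll': [0.02, -3.121]} q6 1.485 tilt [ 0.0178  0.0381 -0.9991]
```

```bash
python3 -m inch '[{"x":-40,"y":-16,"z":-40,"roll":0.02,"gripper":0},{"x":-328,"y":-134,"z":-45,"roll":0.02,"gripper":0},{"x":-328,"y":-134,"z":-45,"roll":0.02,"gripper":0},{"x":-328,"y":-134,"z":-45,"roll":0.02,"gripper":0},{"x":-328,"y":-134,"z":-45,"roll":0.02,"gripper":0},{"x":-328,"y":-134,"z":-45,"roll":0.02,"gripper":0},{"x":-328,"y":-134,"z":-45,"roll":0.02,"gripper":0},{"x":-328,"y":-134,"z":-45,"roll":0.02,"gripper":0},{"x":-328,"y":-134,"z":-45,"roll":0.02,"gripper":0},{"x":-328,"y":-134,"z":-45,"roll":0.02,"gripper":0},{"x":-328,"y":-134,"z":-45,"roll":0.02,"gripper":0},{"x":-328,"y":-134,"z":-45,"roll":0.02,"gripper":0}]'; python3 -c "
from h import *
import pickle
st()
d=shot('wrist');cv2.imwrite('pics/w15.png',d['img'][:,:,::-1]);pickle.dump(d,open('w15.pkl','wb'))
"
```

```text
time_s: 16.43
ee_pos: [0.4901, -0.3607, 0.1786]
tool_rot: [[0.001, 1.0, 0.016], [0.999, -0.001, 0.04], [0.04, 0.016, -0.999]]
wrist_force: [0.3, 0.8, -0.0]
gripper_width: -0.0002
16.43 [ 0.4901 -0.3607  0.1786] [ 0.33  0.81 -0.04] -0.0002
```

View pics/w15.png

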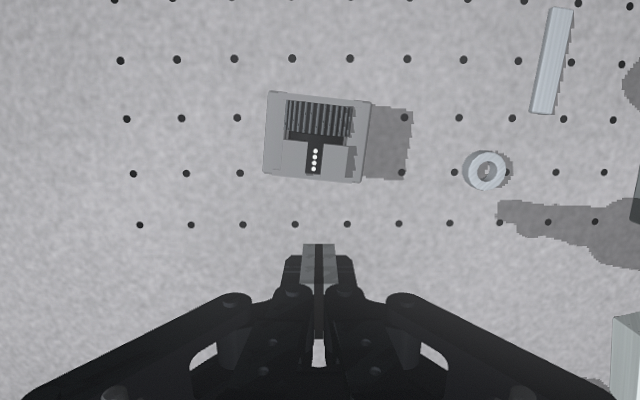

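```bash
python3 -c "
from h import *
import pickle
d=pickle.load(open('w15.pkl','rb'));crop(d['img'],250,80,390,195,5,'pics/w15c.png')
"
```

```text
(no output)
```

View pics/w15c.png

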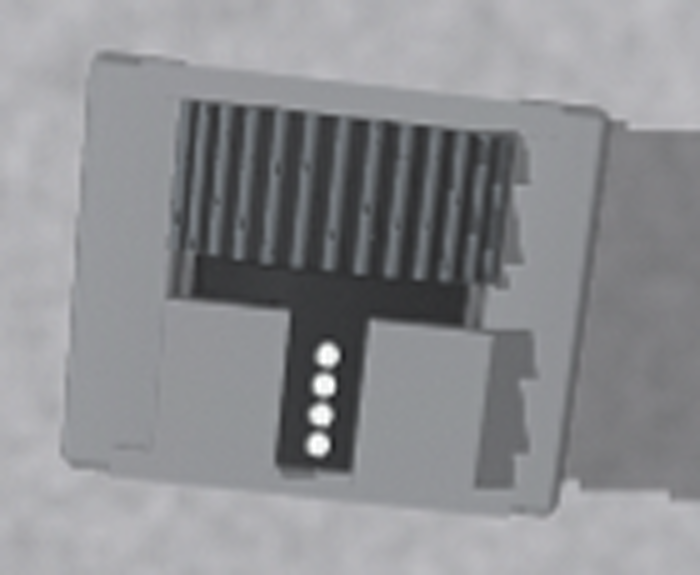

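```bash
python3 -c "
from h import *
import pickle
d=pickle.load(open('w15.pkl','rb'))
a=lambda x,y,z:at(d,(x+.5)/5-.5+250,(y+.5)/5-.5+80,z).round(4)
for c in ((97,52),(605,108),(555,512),(65,465)): print('house',a(*c,.046))
print(np.mean([a(*c,.046) for c in ((97,52),(605,108),(555,512),(65,465))],axis=0))
print('rim',a(350,118,.06),a(338,272,.06))
print('win',a(329,318,.048),a(315,470,.048))
print('dots',a(328,354,.053),a(317,444,.053))
"
```

```text
house [ 0.455  -0.2784  0.046 ]
house [ 0.5324 -0.2867  0.046 ]
house [ 0.5263 -0.3496  0.046 ]
house [ 0.4479 -0.3417  0.046 ]
[ 0.4904 -0.3141  0.046 ]
rim [ 0.4931 -0.2886  0.06  ] [ 0.4913 -0.3107  0.06  ]
win [ 0.4901 -0.3184  0.048 ] [ 0.4878 -0.3423  0.048 ]
dots [ 0.4898 -0.3235  0.053 ] [ 0.4881 -0.3374  0.053 ]
```

```bash
cat >> h.py <<'E'
WC=np.array([.4920,-.2997]);WY=-.105
def wx(x,z,y=0):
    c,s=np.cos(WY),np.sin(WY); return np.array([WC[0]+c*x-s*y,WC[1]+s*x+c*y,z])
E
python3 -c "
from h import *
go(wx(.008,.068),WY)"
```

```text
{'xyz': [55.0, 7.6, 113.4], 'dist': 126.3, 'roll': [0.106, -3.036]} q6 0.916 tilt [ 0.016   0.0399 -0.9991]
```

```bash
python3 -m inch '[{"x":20,"y":3,"z":30,"roll":0.106,"gripper":0},{"x":45,"y":7.6,"z":60,"roll":0.106,"gripper":0},{"x":55,"y":7.6,"z":90,"roll":0.106,"gripper":0},{"x":55,"y":7.6,"z":106,"roll":0.106,"gripper":0},{"x":55,"y":7.6,"z":113,"roll":0.106,"gripper":0},{"x":55,"y":7.6,"z":113,"roll":0.106,"gripper":0}]'; python3 -c "
from h import *
st();go(wx(.008,.060),WY)
d=shot('wrist');cv2.imwrite('pics/w16.png',d['img'][:,:,::-1])
d=shot('top');crop(d['img'],400,190,480,265,8,'pics/t16.png')
d=shot('scene');crop(d['img'],140,170,240,245,8,'pics/s16.png')
"
```

```text
time_s: 16.98
ee_pos: [0.4993, -0.2981, 0.0664]
tool_rot: [[0.102, 0.995, 0.012], [0.994, -0.103, 0.042], [0.043, 0.008, -0.999]]
wrist_force: [-0.8, -1.2, -0.1]
gripper_width: -0.0
16.98 [ 0.4993 -0.2981  0.0664] [-0.77 -1.15 -0.05] -0.0
{'xyz': [-2.6, 0.9, 6.3], 'dist': 6.9, 'roll': [0.002, -3.139]} q6 1.113 tilt [ 0.0122  0.0423 -0.999 ]
```

View pics/w16.png

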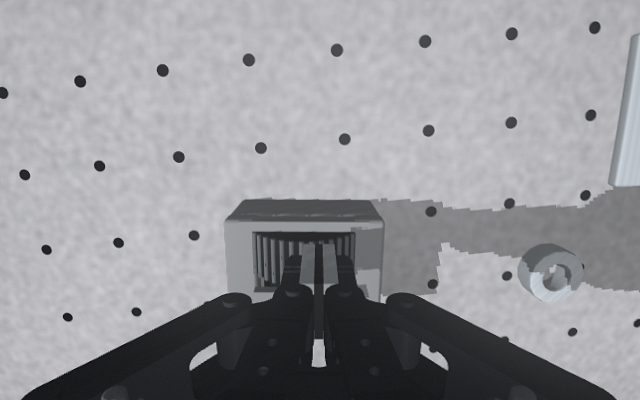

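View pics/s16.png

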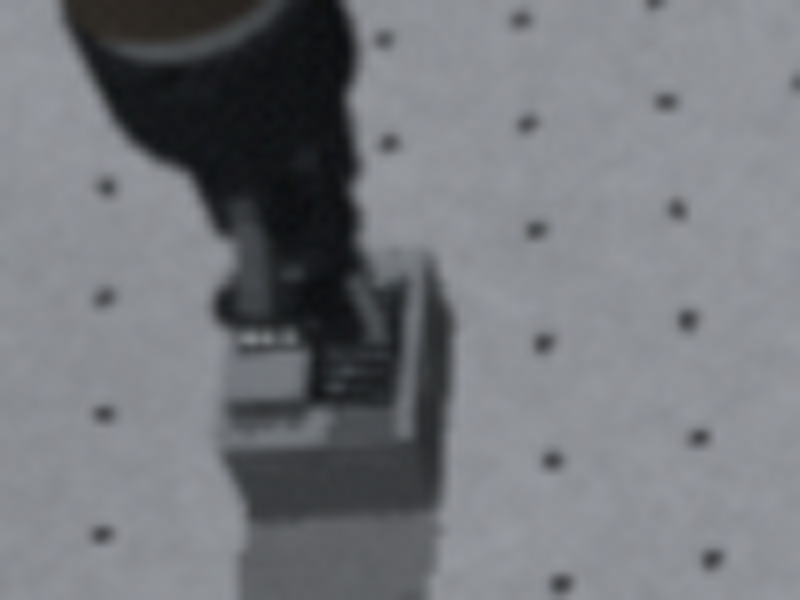

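View pics/t16.png

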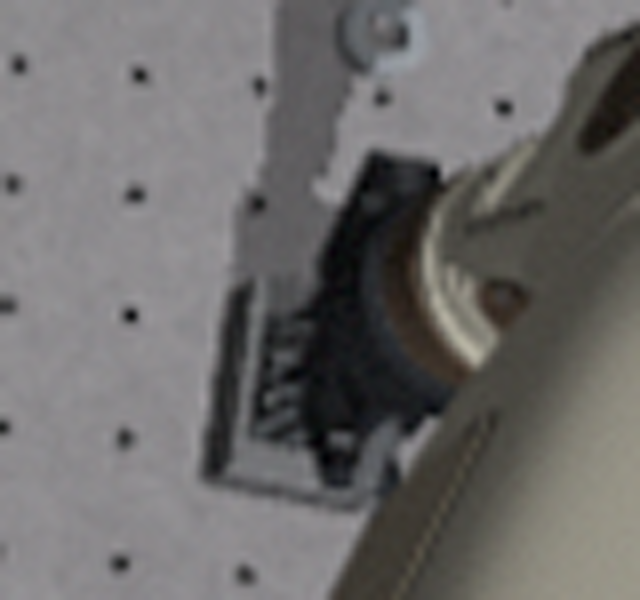

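```bash
python3 -m inch '[{"x":-1,"y":0.5,"z":3,"roll":0,"gripper":0},{"x":-2,"y":0.9,"z":5.5,"roll":0,"gripper":0},{"x":-2,"y":0.9,"z":6,"roll":0,"gripper":0}]';python3 -m inch '[{"x":0,"y":0,"z":1.5,"roll":0,"gripper":0},{"x":0,"y":0,"z":1.5,"roll":0,"gripper":0}]'
```

```text
time_s: 17.38
ee_pos: [0.5026, -0.3037, 0.0645]
tool_rot: [[0.105, 0.994, 0.02], [0.994, -0.106, 0.037], [0.039, 0.016, -0.999]]
wrist_force: [0.2, 0.1, 0.6]
gripper_width: 0.0001
time_s: 17.55
ee_pos: [0.5026, -0.304, 0.063]
tool_rot: [[0.106, 0.994, 0.02], [0.994, -0.106, 0.037], [0.039, 0.016, -0.999]]
wrist_force: [0.0, 0.6, 0.7]
gripper_width: 0.0005
```

```bash
python3 -c "
from h import *
go(wx(.009,.060),WY)";python3 -m inch '[{"x":2,"y":-1,"z":1.5,"roll":0,"gripper":0},{"x":3,"y":-1,"z":2,"roll":0,"gripper":0}]';python3 -m inch '[{"x":0,"y":0,"z":1,"roll":0,"gripper":0},{"x":0,"y":0,"z":1,"roll":0,"gripper":0}]'
```

```text
{'xyz': [3.0, -2.0, 3.1], 'dist': 4.8, 'roll': [-0.001, 3.141]} q6 1.111 tilt [ 0.0201  0.0372 -0.9991]
time_s: 17.72
ee_pos: [0.5016, -0.3007, 0.0609]
tool_rot: [[0.106, 0.994, 0.02], [0.994, -0.107, 0.038], [0.039, 0.016, -0.999]]
wrist_force: [0.3, 1.0, -0.0]
gripper_width: 0.0002
time_s: 17.88
ee_pos: [0.5017, -0.3005, 0.0601]
tool_rot: [[0.106, 0.994, 0.02], [0.994, -0.107, 0.038], [0.039, 0.016, -0.999]]
wrist_force: [0.3, 0.3, 2.0]
gripper_width: 0.0002
```

```bash
python3 -m inch '[{"x":0,"y":0,"z":0.7,"roll":0,"gripper":0},{"x":0,"y":-2,"z":0.7,"roll":0,"gripper":0},{"x":0,"y":-4,"z":0.7,"roll":0,"gripper":0}]';python3 -m inch '[{"x":0,"y":-2,"z":0.2,"roll":0,"gripper":0},{"x":0,"y":-4,"z":0.2,"roll":0,"gripper":0},{"x":0,"y":-5,"z":0.2,"roll":0,"gripper":0}]'; python3 -c "
from h import *
st()
d=shot('scene');crop(d['img'],155,190,205,245,10,'pics/s17.png')"
```

```text
time_s: 18.13
ee_pos: [0.4988, -0.3001, 0.0601]
tool_rot: [[0.105, 0.994, 0.023], [0.994, -0.106, 0.037], [0.039, 0.019, -0.999]]
wrist_force: [1.5, 0.8, 4.7]
gripper_width: 0.0003
time_s: 18.38
ee_pos: [0.4939, -0.2997, 0.0602]
tool_rot: [[0.105, 0.994, 0.023], [0.994, -0.106, 0.037], [0.039, 0.019, -0.999]]
wrist_force: [0.6, 0.9, 4.5]
gripper_width: 0.0003
18.38 [ 0.4939 -0.2997  0.0602] [0.62 0.95 4.5 ] 0.0003
```

View pics/s17.png

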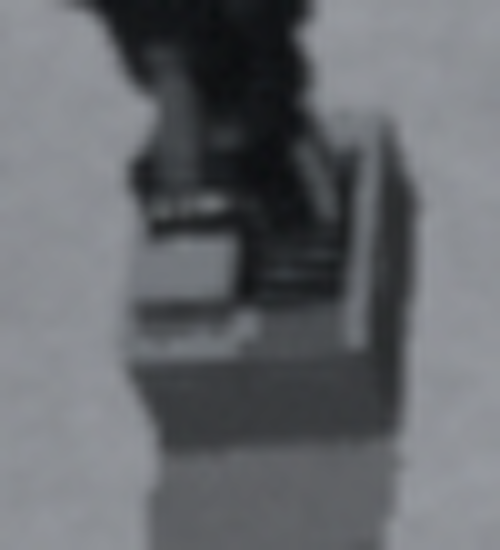

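```bash
python3 -m inch '[{"x":0,"y":-2,"z":0.2,"roll":0,"gripper":0},{"x":0,"y":-4,"z":0.2,"roll":0,"gripper":0},{"x":0,"y":-6,"z":0.2,"roll":0,"gripper":0},{"x":0,"y":-7.3,"z":0.2,"roll":0,"gripper":0},{"x":0,"y":-7.3,"z":0.2,"roll":0,"gripper":0}]';python3 -m inch '[{"x":0,"y":0,"z":-8,"roll":0,"gripper":0},{"x":-20,"y":0,"z":-50,"roll":0,"gripper":0},{"x":-55,"y":0,"z":-90,"roll":0,"gripper":0},{"x":-60,"y":0,"z":-115,"roll":0,"gripper":0},{"x":-60,"y":0,"z":-115,"roll":0,"gripper":0}]'; python3 -c "
from h import *
st()
d=shot('wrist');crop(d['img'],230,60,390,195,4.5,'pics/w18.png')"
```

```text
time_s: 18.85
ee_pos: [0.486, -0.2989, 0.06]
tool_rot: [[0.106, 0.994, 0.023], [0.994, -0.106, 0.037], [0.039, 0.019, -0.999]]
wrist_force: [0.7, -0.1, 5.5]
gripper_width: -0.0002
time_s: 19.27
ee_pos: [0.4789, -0.3685, 0.1802]
tool_rot: [[0.109, 0.994, 0.032], [0.994, -0.11, 0.027], [0.031, 0.029, -0.999]]
wrist_force: [1.3, -0.1, 0.9]
gripper_width: 0.0
19.27 [ 0.4789 -0.3685  0.1802] [ 1.34 -0.13  0.9 ] 0.0
```

View pics/w18.png

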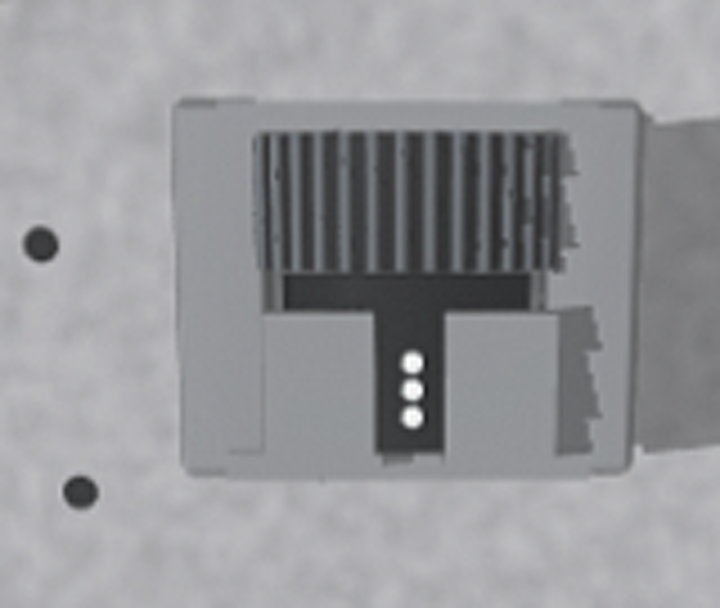

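```bash
python3 -c "
from h import *
st()
d=shot('scene');cv2.imwrite('pics/s19.png',d['img'][:,:,::-1]);crop(d['img'],230,180,330,265,7,'pics/s19c.png')"
```

```text
19.32 [ 0.4781 -0.3663  0.1769] [-0.84  0.47  0.06] 0.0002
```

View pics/s19.png

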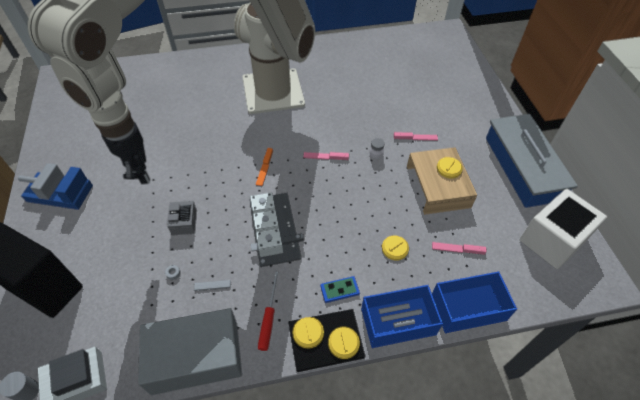

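View pics/s19c.png

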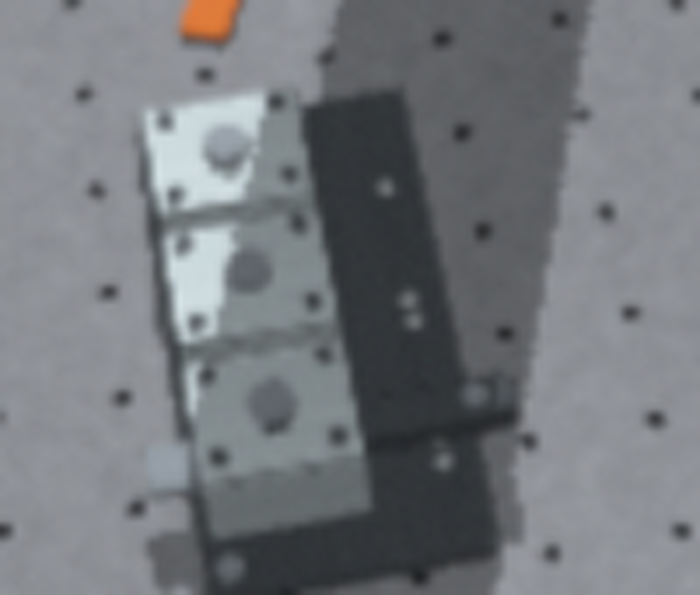

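The scene picture shows the leaf tip sticking out about 20 mm beyond block 3 (crop px 150–190, 465) and the handle against the block. The bystanders are where they were, and the arm is in free air. Handing in.

```bash
python3 -c "
from station import robot
print(robot.close_job())"
```

```text
the job is handed in; nothing more can be done
None
```

The tight guide is guide 3. The leaf is home in it, the gauge is let go, and the thumbwheel shows three dots. The job was handed in at about 19.3 s and no verdict is reported.

- **Drawing out and regrasping:** I pulled the gauge out from under the riser by its leaf and laid it flat about 165 mm from the riser's centre. I let go there and took it again by the handle. The first close on the leaf was too high, so the fingers slid over its top. I reopened, went lower, and the second grasp held.
- **Finding the tight guide:** In guides 1 and 2 the leaf went past the shoe with no force above about 1 N. In guide 3 it met about 12 N at the shoe, then dragged at 9–10 N. The force rose to 19 N when the handle met the block, and I released it there.
- **Thumbwheel:** I then rolled it from 4 dots back to 3.

**Last checks:**
- **Leaf:** the picture shows about 20 mm of it out beyond block 3, with the handle up against the block.
- **Dots:** the three dots are centred in the window to about 0.02 rad.
- **Bystanders:** they look unmoved in the last overview picture.
- **Arm:** it was in free air, reading about 1 N, which is its usual noise.
- **Disagreements:** the top and scene cameras differed by up to about 2 mm on the leaf tip, within the slot's 3 mm side play. The tool also leaned about 2° while pushing into guide 3.

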